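Turn the bracket in the engraving fixture and mask it

TASK

The bent bracket in the corner fixture has had its first engraving pass with its upright against the far fence. Lift it and turn it a quarter turn so that the upright's outer face now lies along the side fence, and push it fully home so it touches both fences and lies flat; then lower the flat mask plate so that its two round holes drop over the fixture's two pins and it lies flat on the bracket's foot and the pins' collars. Leave everything let go, and leave the other things on the bench where they are.

Things in the scene. Friction and masses are not known exactly. Their poses are not given: they have to be found in the camera images.
- fixture: Fixed corner fixture; origin under its middle, yaw within 0.3 of the world's. Dark steel base 190 x 190 mm, 12 mm thick. Two low steel fences, 20 mm thick, rise 14 mm above the base's top: far fence (away from the robot, inner face at x = +70 mm, y -75 to 75) and side fence (robot's right, inner face at y = -70 mm, x -65 to 65). Work lies inside them.
- fixture_corner (a point): Point on the base's top face (12 mm above the bench) where the inner faces of the two fences would meet. Axes as the fixture: +x points into the far fence, +y away from the side fence, z up; the work lies at x < 0, y > 0.
- bracket: Aluminium angle, about 300 g: foot 70 x 100 mm, 10 mm thick; upright wall 10 mm thick, 100 long (own y), 60 high from the underside, on the foot's +x edge; x points out of the wall's outer face. Origin under the foot's middle. At the start on the fixture's base, outer face 1 to 4 mm off the far fence, -y end 1 to 4 mm off the side fence.
- bracket_upright (a point): Centre of the bracket's upright wall (30 mm above its underside, top edge 30 mm higher, outer face at x = +5 mm, ends at y = +-50 mm); axes of the bracket. Grip across the 10 mm wall near its top. Wanted: a quarter turn clockwise from above, +x of the bracket toward the side fence, +y end at the far fence; then it is at (-50, +5, +30) mm from fixture_corner.
- bracket_heel (a point): Lower corner of the bracket where the wall's outer face meets its +y end, at (5, 50, -30) mm from bracket_upright. It comes to fixture_corner when the bracket is turned and home.
- plate_grip (a point): Centre of the mask plate's black grip bar: 66 mm along the plate's y, 12 mm thick in x, 14 high, 41 mm above the underside over the plate's middle, on two 10 mm posts 27 mm either side. Plate: aluminium, 116 x 116 x 6 mm, about 220 g, two windows, two round holes; flat on the bench at first, yaw within 0.5 of the world's. Same after a half turn: may go on either way.
- plate_hole0 (a point): Centre at the underside of one of the plate's two round 14 mm holes, near opposite corners: at (-41.5, -44, -41) mm from plate_grip in the plate's axes. Goes over pin0 (or pin1 if the plate is put on a half turn round).
- plate_hole1 (a point): Centre at the underside of the other round 14 mm hole, at (+41.5, +44, -41) mm from plate_grip in the plate's axes. Goes over pin1 (or pin0).
- pin0 (a point): Foot of one upright pin, on its 18 mm wide collar 10 mm above the base's top (level with the top of the bracket's foot), at (-118, +30, +10) mm from fixture_corner. Pin 10 mm in diameter, 16 mm high, upper 9 mm tapering to 4 mm. Seated, the plate's underside is at this height, its middle half-way between the pins, yaw as the fixture's.
- pin1 (a point): Foot of the other, equal pin, at (-35, +118, +10) mm from fixture_corner.
- dust_brush: wooden dust brush lying flat between the fixture and the plate, 179 x 20 x 11 mm; origin under its middle, its length is its own y axis. A bystander, to be left where it is.
- tea_bottle: standing green tea bottle, 62 mm across, 178 mm high, far right; origin under its middle. A bystander, to be left where it is.
- pouch_olive: olive zipped pouch, 182 x 55 x 48 mm, left back; origin under its middle. A bystander, to be left where it is.
Things that resemble listed ones, but are neither listed nor needed, are in the scene too. What is shaped like the part that bears plate_grip but pink is not meant.

How it is judged:
By the outcome, as a careful person would: the job done as asked, in the order asked, and still so for the second after the job is handed in, with the robot touching nothing.
It also fails if it takes over 54 s, if anything falls off the work surface, if the arm or the gripper's body presses on something with over 40 N, if the wrist force passes 120 N, or if a joint passes its speed limit or range.

ROBOT

A 6-joint arm with a two-finger parallel gripper is mounted at the origin on the work surface; the furniture and walls round the work are solid. World frame = base frame: x ahead of the robot, y to its left, z up, the work surface at z = 0. Lengths are in m, angles in degrees, forces in N, time in s.
With the tool pointing down it reaches from about 0.25 to 0.725 m from the base axis. Payload 9.7 kg.
Tool frame: the origin (TCP) lies at the very end of the fingers, on their centre line; the grasp point (between the pads) lies 19 mm behind it (bot.hold_point_z is the distance from the TCP to the grasp point, in m); z points along the fingers, y is the line along which they close (so a half turn about z gives the same grasp; the last joint's range is limited). The gripper opens to 85 mm and grips with 20 to 120 N. Pads are 22 mm wide; open, the fingers measure 114 mm over their backs; the gripper's body (76 mm by 85 mm) begins 54 mm behind the grasp point. The pads swing forward as they close: fully open they stand 13 mm farther back than shut.
Start: joints at [64.057, 4.979, 10.078, 95.1, 0, 90], TCP at [0.241, 0.495, 0.231] pointing down, gripper open.
Joint ranges: [-179.16, 179.16], [-48.56, 103.87], [-65.8, 70.77], [-126.05, 130.52], [-82.76, 87.17], [-180, 180]. Speed limits (degrees/s): [127.2, 127.2, 147.25, 180, 180, 180].

INTERFACE

Orientations are given as [roll, pitch, yaw] about the fixed x, y, z axes, in that order (R = Rz(yaw) Ry(pitch) Rx(roll)).
In Python, from workcell import bot gives the robot as it stands.
- The arm moves only by the tool play_rows, never from a script. Its argument "targets" is a list of rows, each an object with "grip": the closure in counts, from 0 (fully open) to 255 (shut); "linear": the shift along the world's x, y, z in cm, a list of three; "delta_rot": the turn, a rotation vector about the world's x, y, z in rad, a list of three. A call has 1 to 10 rows; each row is the pose to reach, as a shift and turn from the pose commanded when the call began; what a row does not reach only later rows make up. A row lasts 1/10 s, in which the tool goes at most 50 mm and 8.59 degrees, less where a joint would pass 70% of its speed; a pose out of reach is approached as far as the arm can. A call with a gripper value outside its range is refused whole. The fingers move at their own pace and stop on an object; "force" is the grip in N (left out, the last holds). Time passes only in rows, so rows that repeat a pose let the fingers close. It gives the time, the measured TCP pose, the force, the opening and the grip force at its end, in the units of the state.
- bot.get_obs(): the state, without advancing time (a new reading comes with each control period).
- bot.camera(name): name is "side" or "top" or "wrist"; returns a dict with "color" (420x560x3 uint8, red, green, blue), "range_z" (420x560 float32, m along the optical axis (not along the pixel's ray), 0 where there is no reading), "fov_y" (degrees; the focal length in pixels is half the picture's height over the tangent of half this angle, whatever the lens; pixels are square), "cx", "cy" (the principal point, pixels), "world_to_cam" (4x4, takes a point from world to camera coordinates). Camera axes: x right, y up, looking along -z (the intrinsics and any distortion apply to the point x, -y, -z); pixel columns grow to the right and rows downward; lengths in m; the calibration is good to about 2 mm. A picture is of the moment at which its call begins.
- bot.job_done(): hands the job in; it is judged then, once.
Trained networks look in a picture, given as the dict that the camera call returned (one of the last four; its "shot" number tells which), for a name from the list of things; names that differ only in an ending like _2 or _b are one class to them, and where a whole thing is asked for, a point or a joint stands for the part that bears it (a point fixed in the world has none). Each returns a list of dicts, best first, with "conf" (0 to 1); they miss things now and then, are a little off and sometimes report something else, mostly with a low value. They report only what shows in the picture. A call takes as long as a camera call. They do not tell look-alikes from the thing itself.
- bot.search_frame(picture, target): "box" ([left, top, right, bottom] in pixels, round what is visible of it).
- bot.trace(picture, target): "pixels" (420x560 bool, what is visible of it) and "box" ([left, top, right, bottom] in pixels, round what is visible of it).
- bot.pinpoint(picture, target): "pixel" ([column, row] in pixels: a listed point, or the origin of a listed thing).
The state is a dict: "time": time; "q": joint angles; "qd": joint speeds; "joint_efforts": joint torques, N m; "ee_pos": TCP position; "tcp_rot": TCP orientation; "wrist_force": force on the tool from outside, world axes, zero at the start; "torque": the same for the moment, N m; "opening": finger opening in m; "grasp_force": force on a finger pad.
Only numpy, scipy, OpenCV 4.12 (cv2) and the standard library are available. Lean on these libraries where they do the work, as an engineer would, in place of code of your own. Each camera call takes 0.05 s, during which the arm holds its last target. There are 200 camera calls.

## Working session

There is one attempt and no reset: what is moved stays moved. The work goes in short steps, Python scripts to look and compute and a tool call to move; the robot and the scene stay as the last step left them, time stands still between calls to the robot, and variables do not carry over. Pictures are saved under pics/ and viewed, at most 13 in all, crops included, and the job is handed in when it is done.

Besides the shell and the picture viewer there is one more tool, called after ">>>" by a JSON object that holds its "name" and its "arguments". play_rows: Moves the arm, as the interface text tells. Its arguments: {"type":"object","properties":{"targets":{"type":"array","items":{"type":"object","properties":{"grip":{"type":"number"},"linear":{"type":"array","items":{"type":"number"}},"delta_rot":{"type":"array","items":{"type":"number"}}}}},"force":{"type":"number"}},"required":["targets"]}

```bash
ls; mkdir -p pics; cat > h.py <<'E'
import numpy as np, cv2
from workcell import bot
def cam(n): return bot.camera(n)
def f(c): return 210/np.tan(np.radians(c["fov_y"])/2)
def ray(c,px):
    M=np.linalg.inv(c["world_to_cam"]); d=np.array([(px[0]-c["cx"])/f(c),-(px[1]-c["cy"])/f(c),-1.])
    return M[:3,3],M[:3,:3]@d
def at_z(c,px,z):
    o,d=ray(c,px); return o+d*(z-o[2])/d[2]
def cloud(c):
    v,u=np.mgrid[:420,:560]; r=c["range_z"]; F=f(c)
    P=np.stack([(u-c["cx"])/F*r,-(v-c["cy"])/F*r,-r,np.ones_like(r)],-1)
    return (P@np.linalg.inv(c["world_to_cam"]).T)[...,:3]
def save(c,n): cv2.imwrite(f"pics/{n}.png",c["color"][...,::-1])
E
python3 - <<'E'
from h import *
np.set_printoptions(precision=4,suppress=True)
c=cam("top"); save(c,"top1"); s=cam("side"); save(s,"side1")
print({k:v for k,v in c.items() if k not in("color","range_z")})
zs=dict(fixture=0,fixture_corner=.012,bracket=.012,bracket_upright=.042,bracket_heel=.012,plate_grip=.041,plate_hole0=.0,plate_hole1=.0,pin0=.022,pin1=.022,dust_brush=0,tea_bottle=0,pouch_olive=0)
for k,z in zs.items():
    for r in bot.pinpoint(c,k)[:3]: print(k,round(r["conf"],2),r["pixel"],at_z(c,r["pixel"],z))
E
```

```text
pics
{'fov_y': 57.35856274193567, 'cx': 279.08735368591965, 'cy': 217.67977285513012, 'world_to_cam': array([[ 0.0146, -0.9999,  0.0013, -0.1321],
       [ 0.9965,  0.0146,  0.0823, -0.4863],
       [-0.0823,  0.0001,  0.9966, -1.2669],
       [ 0.    ,  0.    ,  0.    ,  1.    ]]), 'shot': 1}
fixture 0.66 [193.5, 221.1] [0.4739 0.166  0.    ]
fixture_corner 0.95 [219.1, 203.2] [0.535  0.0787 0.012 ]
bracket 0.79 [201.6, 211.5] [0.5059 0.137  0.012 ]
bracket_upright 0.58 [201.8, 201.3] [0.5369 0.1313 0.042 ]
bracket_heel 0.76 [191.1, 200.2] [0.5438 0.1737 0.012 ]
plate_grip 0.95 [305.6, 226.8] [ 0.4576 -0.2127  0.041 ]
plate_grip 0.82 [438.1, 246.8] [ 0.3983 -0.6478  0.041 ]
plate_hole0 0.93 [288.2, 218.1] [ 0.4888 -0.156   0.    ]
plate_hole0 0.91 [323.7, 232.7] [ 0.4409 -0.2772  0.    ]
plate_hole0 0.9 [414.2, 250.5] [ 0.3851 -0.5836  0.    ]
plate_hole1 0.93 [288.2, 218.1] [ 0.4888 -0.156   0.    ]
plate_hole1 0.91 [323.7, 232.7] [ 0.4409 -0.2772  0.    ]
plate_hole1 0.9 [414.2, 250.5] [ 0.3851 -0.5836  0.    ]
pin0 0.97 [201.3, 235.9] [0.4232 0.1334 0.022 ]
pin0 0.9 [180.7, 208.6] [0.5137 0.2053 0.022 ]
pin1 0.97 [201.3, 235.9] [0.4232 0.1334 0.022 ]
pin1 0.9 [180.7, 208.6] [0.5137 0.2053 0.022 ]
dust_brush 0.66 [241.4, 213.5] [0.5022 0.0036 0.    ]
tea_bottle 0.91 [373.7, 204.6] [ 0.5394 -0.4475  0.    ]
tea_bottle 0.61 [127.3, 220.1] [0.474  0.3912 0.    ]
tea_bottle 0.47 [240.6, 218.8] [0.4841 0.0059 0.    ]
pouch_olive 0.8 [126.5, 222.0] [0.4675 0.3936 0.    ]
pouch_olive 0.69 [244.9, 214.6] [ 0.4986 -0.0084  0.    ]
pouch_olive 0.63 [203.4, 239.4] [0.4122 0.1304 0.    ]
```

View pics/top1.png

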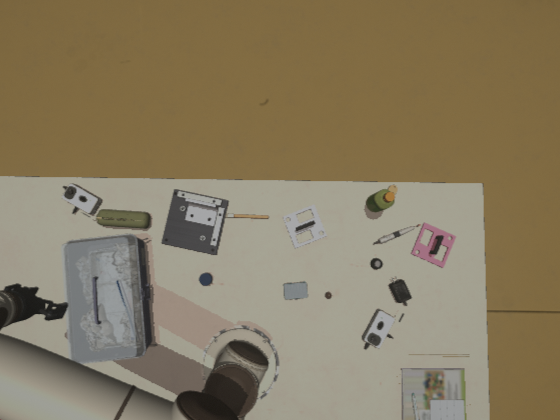

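View pics/side1.png

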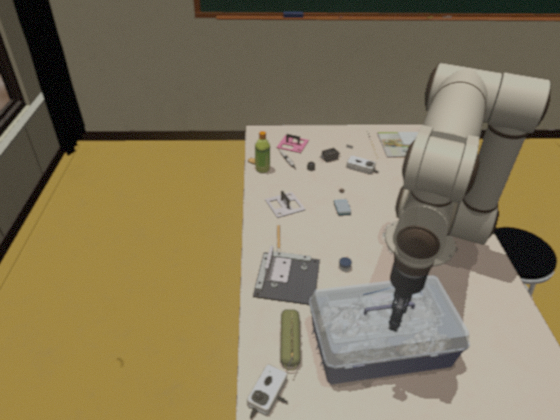

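The top view shows the fixture round (195,221), the mask plate at (305,227), the brush at (247,216) and the pink look-alike at (434,245). Next I check the tool pose and the wrist camera mounting.

```bash
python3 - <<'E'
from h import *
from scipy.spatial.transform import Rotation as R
np.set_printoptions(precision=4,suppress=True)
o=bot.get_obs(); print({k:o[k] for k in("time","q","ee_pos","tcp_rot","wrist_force","opening")}, bot.hold_point_z)
w=cam("wrist"); T=np.eye(4);T[:3,:3]=R.from_euler("xyz",o["tcp_rot"],degrees=True).as_matrix();T[:3,3]=o["ee_pos"]
print("cam in tcp\n",np.linalg.inv(T)@np.linalg.inv(w["world_to_cam"]),w["fov_y"])
print(T)
E
```

```text
{'time': 0.75, 'q': array([64.0574,  4.9792, 10.0767, 95.1022,  0.0008, 90.0003]), 'ee_pos': array([0.2406, 0.4946, 0.2313]), 'tcp_rot': array([-179.9953,   -0.0008,  154.057 ]), 'wrist_force': array([0.7654, 0.449 , 0.1081]), 'opening': 0.08531353396219275} 0.0187
cam in tcp
 [[-0.0007  0.964   0.2657  0.0675]
 [ 1.      0.0002  0.0017 -0.0006]
 [ 0.0016  0.2657 -0.964  -0.1436]
 [ 0.      0.      0.      1.    ]] 60.46116079845439
[[-0.8992  0.4375 -0.      0.2406]
 [ 0.4375  0.8992 -0.0001  0.4946]
 [ 0.     -0.0001 -1.      0.2313]
 [ 0.      0.      0.      1.    ]]
```

>>> {"name": "play_rows", "arguments": {"targets": [{"grip": 0,"linear": [25,-30.5,2],"delta_rot": [0,0,-1.27]},{"grip": 0,"linear": [25,-30.5,2],"delta_rot": [0,0,-1.27]},{"grip": 0,"linear": [25,-30.5,2],"delta_rot": [0,0,-1.27]},{"grip": 0,"linear": [25,-30.5,2],"delta_rot": [0,0,-1.27]},{"grip": 0,"linear": [25,-30.5,2],"delta_rot": [0,0,-1.27]},{"grip": 0,"linear": [25,-30.5,2],"delta_rot": [0,0,-1.27]},{"grip": 0,"linear": [25,-30.5,2],"delta_rot": [0,0,-1.27]},{"grip": 0,"linear": [25,-30.5,2],"delta_rot": [0,0,-1.27]},{"grip": 0,"linear": [25,-30.5,2],"delta_rot": [0,0,-1.27]},{"grip": 0,"linear": [25,-30.5,2],"delta_rot": [0,0,-1.27]}]}}

```text
time: 1.8
ee_pos: [0.4912, 0.1884, 0.2511]
tcp_rot: [-180.0, 0.0, 81.1]
wrist_force: [-1.1, 0.0, 0.2]
opening: 0.0855
grasp_force: 0.0
```

```bash
cat > look.py <<'E'
from h import *
import sys
np.set_printoptions(precision=4,suppress=True)
o=bot.get_obs(); print({k:o[k] for k in("time","q","ee_pos","tcp_rot","opening")})
w=cam("wrist"); save(w,sys.argv[1]); P=cloud(w); np.savez(sys.argv[1]+".npz",P=P,**w)
zs=dict(fixture_corner=.012,bracket_upright=.042,bracket_heel=.012,pin0=.022,plate_grip=.041,plate_hole0=.0)
for k in sys.argv[2:]:
    for r in bot.pinpoint(w,k)[:3]: print(k,round(r["conf"],2),r["pixel"],at_z(w,r["pixel"],zs[k]))
E
python3 look.py w1 fixture_corner bracket_upright bracket_heel pin0
```

```text
{'time': 1.8, 'q': array([ 20.9836,   2.1901,   9.3681,  97.1959,   0.0057, 119.8964]), 'ee_pos': array([0.4912, 0.1884, 0.2511]), 'tcp_rot': array([-179.9817,    0.004 ,   81.0872]), 'opening': 0.08547801680980077}
fixture_corner 0.82 [326.1, 268.2] [0.5241 0.0763 0.012 ]
bracket_upright 0.83 [325.4, 233.2] [0.5264 0.1292 0.042 ]
bracket_heel 0.6 [331.7, 181.7] [0.5425 0.1755 0.012 ]
pin0 0.97 [223.5, 241.3] [0.4163 0.1302 0.022 ]
pin0 0.78 [300.3, 161.1] [0.512 0.204 0.022]
```

View pics/w1.png

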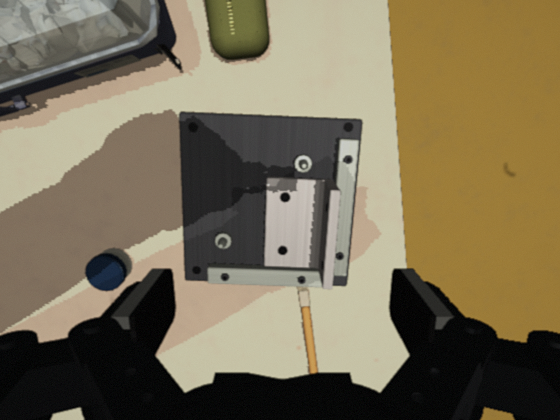

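The wrist view shows the fixture clearly, with pins at (223,241) and (303,163), the wall along x≈332, the far fence along x≈347 and the side fence along y≈275. Next I measure the wall top and fences from depth.

```bash
python3 - <<'E'
from h import *
np.set_printoptions(precision=4,suppress=True)
P=np.load("w1.npz")["P"]; 
reg=(abs(P[...,0]-.48)<.13)&(abs(P[...,1]-.15)<.13)
for n,a,b in(("wall",.066,.082),("fence/foot",.018,.032),("base",.008,.015)):
    m=(reg&(P[...,2]>a)&(P[...,2]<b)).astype(np.uint8)
    k,l,st,_=cv2.connectedComponentsWithStats(m)
    for i in range(1,k):
        if st[i,4]<150: continue
        q=P[l==i]; r=cv2.minAreaRect((q[:,:2]*1000).astype(np.float32)); print(n,st[i],np.median(q[:,2]),r)
E
```

```text
wall [ 322  188   19  101 1126] 0.07283351227046708 ((528.8751220703125, 131.70437622070312), (99.70648956298828, 10.220124244689941), 78.58648681640625)
fence/foot [ 334  138   26  138 2150] 0.026911196684714644 ((549.4622192382812, 145.8268585205078), (149.61622619628906, 20.37432289123535), 78.81189727783203)
fence/foot [295 155  17  17 178] 0.022874277894204403 ((514.4580688476562, 201.5852508544922), (16.73235511779785, 16.60306167602539), 83.42745208740234)
fence/foot [ 208  177  126  110 7169] 0.023491723713295887 ((466.8129577636719, 132.77908325195312), (122.61909484863281, 131.1642608642578), 78.40324401855469)
fence/foot [215 232  17  17 160] 0.023093380658377016 ((416.58013916015625, 131.999755859375), (16.585710525512695, 17.122161865234375), 58.27616500854492)
base [  179   111   184   175 17731] 0.012960359183921577 ((470.96466064453125, 161.58189392089844), (189.1204376220703, 190.75660705566406), 78.7665023803711)
base [298 287  13  29 279] 0.010823700738081032 ((493.8105773925781, 38.38393020629883), (36.4789924621582, 12.3111572265625), 87.86182403564453)
```

>>> {"name": "play_rows", "arguments": {"targets": [{"grip": 0,"linear": [3.8,-5.7,-10],"delta_rot": [0,0,1.5]},{"grip": 0,"linear": [3.8,-5.7,-10],"delta_rot": [0,0,1.5]},{"grip": 0,"linear": [3.8,-5.7,-10],"delta_rot": [0,0,1.5]},{"grip": 0,"linear": [3.8,-5.7,-10],"delta_rot": [0,0,1.5]},{"grip": 0,"linear": [3.8,-5.7,-10],"delta_rot": [0,0,1.5]},{"grip": 0,"linear": [3.8,-5.7,-10],"delta_rot": [0,0,1.5]},{"grip": 0,"linear": [3.8,-5.7,-10],"delta_rot": [0,0,1.5]},{"grip": 0,"linear": [3.8,-5.7,-10],"delta_rot": [0,0,1.5]},{"grip": 0,"linear": [3.8,-5.7,-10],"delta_rot": [0,0,1.5]},{"grip": 0,"linear": [3.8,-5.7,-10],"delta_rot": [0,0,1.5]}]}}

```text
time: 3.05
ee_pos: [0.5283, 0.1335, 0.1514]
tcp_rot: [180.0, 0.0, 167.7]
wrist_force: [0.4, -0.4, 0.2]
opening: 0.0857
grasp_force: 0.0
```

>>> {"name": "play_rows", "arguments": {"targets": [{"grip": 80,"linear": [0,0,0],"delta_rot": [0,0,1.5]},{"grip": 80,"linear": [0,0,0],"delta_rot": [0,0,1.5]},{"grip": 80,"linear": [0,0,0],"delta_rot": [0,0,1.5]},{"grip": 80,"linear": [0,0,0],"delta_rot": [0,0,1.5]},{"grip": 80,"linear": [0,0,0],"delta_rot": [0,0,1.5]},{"grip": 80,"linear": [0,0,0],"delta_rot": [0,0,1.5]},{"grip": 80,"linear": [0,0,0],"delta_rot": [0,0,1.5]},{"grip": 80,"linear": [0,0,0],"delta_rot": [0,0,1.5]},{"grip": 80,"linear": [0,0,0],"delta_rot": [0,0,1.5]},{"grip": 80,"linear": [0,0,0],"delta_rot": [0,0,1.5]}]}}

```text
time: 4.05
ee_pos: [0.5283, 0.1335, 0.1514]
tcp_rot: [-180.0, 0.0, -106.3]
wrist_force: [-0.7, -0.1, 1.1]
opening: 0.0587
grasp_force: 0.0
```

```bash
cat > obs.py <<'E'
from h import *
np.set_printoptions(precision=4,suppress=True)
o=bot.get_obs(); print({k:o[k] for k in("time","q","ee_pos","tcp_rot","wrist_force","torque","opening","grasp_force")})
E
cat > wall.py <<'E'
from h import *
import sys
# fixture: rect of base/ far fence ; wall
np.set_printoptions(precision=4,suppress=True)
w=cam("wrist"); save(w,sys.argv[1]); P=cloud(w)
reg=(abs(P[...,0]-.48)<.14)&(abs(P[...,1]-.15)<.14)
for n,a,b in [eval(s) for s in sys.argv[2:]]:
    m=(reg&(P[...,2]>a)&(P[...,2]<b)).astype(np.uint8)
    k,l,st,_=cv2.connectedComponentsWithStats(m)
    for i in range(1,k):
        if st[i,4]<150: continue
        q=P[l==i]; r=cv2.minAreaRect((q[:,:2]*1000).astype(np.float32)); print(n,st[i],round(float(np.median(q[:,2])),4),np.round(r[0],1),np.round(r[1],1),round(r[2],2))
E
python3 obs.py; python3 wall.py w2 '("wall",.066,.082)' '("fence",.0245,.032)'
```

```text
{'time': 4.05, 'q': array([ 14.1798,   3.3767,  -0.4593,  86.1546,   0.0012, -59.5045]), 'ee_pos': array([0.5283, 0.1335, 0.1514]), 'tcp_rot': array([-179.9925,    0.0058, -106.3157]), 'wrist_force': array([-0.6739, -0.118 ,  1.0773]), 'torque': array([ 0.0382, -0.0001,  0.0217]), 'opening': 0.058745783347466565, 'grasp_force': 0.0}
wall [ 266  140   28  150 2315] 0.0727 [528.3 131.2] [99.8 10. ] 78.57
fence [ 269   89  182   45 5135] 0.0269 [454.9  82.7] [ 20.  129.5] 78.75
fence [ 237  128   45  185 4598] 0.0267 [548.7 145.4] [149.7  19.9] 78.79
fence [282 139  16 122 566] 0.0262 [521.1 132.8] [95.7  4.5] 78.6
```

>>> {"name": "play_rows", "arguments": {"targets": [{"grip": 80,"linear": [0,-0.2,-5],"delta_rot": [0,0,0.086]},{"grip": 80,"linear": [0,-0.2,-8.5],"delta_rot": [0,0,0.086]},{"grip": 80,"linear": [0,-0.2,-11],"delta_rot": [0,0,0.086]},{"grip": 80,"linear": [0,-0.2,-11],"delta_rot": [0,0,0.086]},{"grip": 255,"linear": [0,-0.2,-11],"delta_rot": [0,0,0.086]},{"grip": 255,"linear": [0,-0.2,-11],"delta_rot": [0,0,0.086]},{"grip": 255,"linear": [0,-0.2,-11],"delta_rot": [0,0,0.086]},{"grip": 255,"linear": [0,-0.2,-11],"delta_rot": [0,0,0.086]},{"grip": 255,"linear": [0,-0.2,-11],"delta_rot": [0,0,0.086]},{"grip": 255,"linear": [0,-0.2,-11],"delta_rot": [0,0,0.086]}], "force": 60}}

```text
time: 5.1
ee_pos: [0.5294, 0.1309, 0.0431]
tcp_rot: [-179.9, 0.1, -101.9]
wrist_force: [-1.0, 0.9, 6.6]
opening: 0.0089
grasp_force: 60.0
```

```bash
python3 obs.py
```

```text
{'time': 5.1, 'q': array([ 13.8822,   4.8064, -10.9635,  74.0855,   0.0191, -64.2165]), 'ee_pos': array([0.5294, 0.1309, 0.0431]), 'tcp_rot': array([-179.8781,    0.0801, -101.9012]), 'wrist_force': array([-0.9509,  0.9225,  6.5844]), 'torque': array([ 0.1387,  0.364 , -0.0506]), 'opening': 0.008903858806833918, 'grasp_force': 59.993210434913635}
```

>>> {"name": "play_rows", "arguments": {"targets": [{"grip": 255,"linear": [0,0,1.5],"delta_rot": [0,0,0]},{"grip": 255,"linear": [0,0,4],"delta_rot": [0,0,0]},{"grip": 255,"linear": [0,0,7],"delta_rot": [0,0,0]},{"grip": 255,"linear": [-1.4,-0.8,7],"delta_rot": [0,0,-0.14]},{"grip": 255,"linear": [-2.8,-1.6,7],"delta_rot": [0,0,-0.28]},{"grip": 255,"linear": [-4.2,-2.4,7],"delta_rot": [0,0,-0.42]},{"grip": 255,"linear": [-5.4,-3.3,7],"delta_rot": [0,0,-0.56]},{"grip": 255,"linear": [-5.4,-3.3,7],"delta_rot": [0,0,-0.7]},{"grip": 255,"linear": [-5.4,-3.3,7],"delta_rot": [0,0,-0.84]},{"grip": 255,"linear": [-5.4,-3.3,7],"delta_rot": [0,0,-0.98]}]}}

```text
time: 6.1
ee_pos: [0.4746, 0.0974, 0.1124]
tcp_rot: [-180.0, 0.0, -158.4]
wrist_force: [-0.8, 0.5, -2.9]
opening: 0.0092
grasp_force: 59.1
```

>>> {"name": "play_rows", "arguments": {"targets": [{"grip": 255,"linear": [0,0,0],"delta_rot": [0,0,-0.14]},{"grip": 255,"linear": [0,0,0],"delta_rot": [0,0,-0.28]},{"grip": 255,"linear": [0,0,0],"delta_rot": [0,0,-0.42]},{"grip": 255,"linear": [0,0,0],"delta_rot": [0,0,-0.54]},{"grip": 255,"linear": [0,0,0],"delta_rot": [0,0,-0.585]},{"grip": 255,"linear": [0,0,0],"delta_rot": [0,0,-0.585]},{"grip": 255,"linear": [0,0,0],"delta_rot": [0,0,-0.585]}]}}

```text
time: 6.8
ee_pos: [0.4747, 0.0975, 0.1119]
tcp_rot: [180.0, 0.0, 168.5]
wrist_force: [-0.1, 0.4, -2.9]
opening: 0.0086
grasp_force: 59.1
```

```bash
python3 obs.py;  python3 wall.py w3 '("wall",.130,.155)' '("fence",.0245,.032)' '("foot",.075,.105)'
```

```text
{'time': 6.8, 'q': array([ 11.6131,  -4.6793, -12.7966,  81.8618,  -0.0036,  23.0926]), 'ee_pos': array([0.4747, 0.0975, 0.1119]), 'tcp_rot': array([179.9951,   0.0206, 168.5205]), 'wrist_force': array([-0.1101,  0.3846, -2.8933]), 'torque': array([-0.0534,  0.0451,  0.0033]), 'opening': 0.00859747048979827, 'grasp_force': 59.072206020355225}
wall [ 224  168  116  211 8296] 0.1417 [464.2  99.4] [35.8 75.3] 58.38
fence [ 237   91   34  175 4845] 0.0269 [447.5  84.5] [ 20.  113.6] 78.76
fence [ 410  290   68   27 1649] 0.0266 [558.5 196.1] [47.9 20.6] 78.02
foot [  272   154   153   161 16895] 0.0917 [471.5 128.3] [69.7 80.9] 78.58
```

View pics/w3.png

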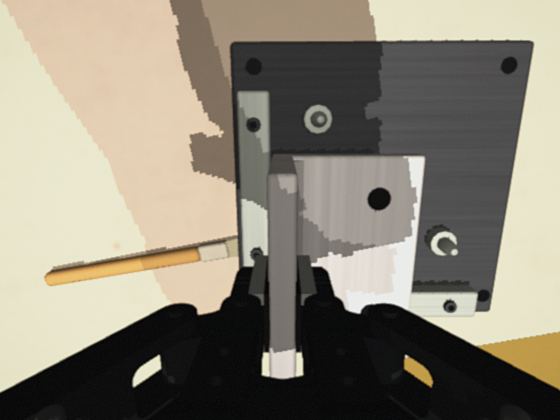

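The picture shows the wall held centrally at (283,260), now parallel to the side fence, with the foot to the right and the pins at (318,119) and (440,243) clear of it. I'll lower it.

>>> {"name": "play_rows", "arguments": {"targets": [{"grip": 255,"linear": [0,0.1,-3],"delta_rot": [0,0,0]},{"grip": 255,"linear": [0,0.1,-5.5],"delta_rot": [0,0,0]},{"grip": 255,"linear": [0,0.1,-6.5],"delta_rot": [0,0,0]},{"grip": 255,"linear": [0,0.1,-6.8],"delta_rot": [0,0,0]},{"grip": 255,"linear": [0,0.1,-6.9],"delta_rot": [0,0,0]},{"grip": 255,"linear": [0,0.1,-6.9],"delta_rot": [0,0,0]}]}}

```text
time: 7.45
ee_pos: [0.4752, 0.0987, 0.0432]
tcp_rot: [180.0, 0.1, 168.5]
wrist_force: [0.6, -0.3, -4.2]
opening: 0.0091
grasp_force: 59.0
```

>>> {"name": "play_rows", "arguments": {"targets": [{"grip": 255,"linear": [-0.04,-0.2,0],"delta_rot": [0,0,0]},{"grip": 255,"linear": [-0.08,-0.4,0],"delta_rot": [0,0,0]},{"grip": 255,"linear": [-0.1,-0.5,0],"delta_rot": [0,0,0]},{"grip": 255,"linear": [-0.1,-0.5,0],"delta_rot": [0,0,0]}]}}

```text
time: 7.85
ee_pos: [0.4744, 0.0947, 0.0431]
tcp_rot: [179.8, 0.1, 168.5]
wrist_force: [1.3, 7.7, -0.5]
opening: 0.0088
grasp_force: 59.7
```

>>> {"name": "play_rows", "arguments": {"targets": [{"grip": 255,"linear": [0.2,-0.04,0],"delta_rot": [0,0,0]},{"grip": 255,"linear": [0.39,-0.08,0],"delta_rot": [0,0,0]},{"grip": 255,"linear": [0.5,-0.1,0],"delta_rot": [0,0,0]},{"grip": 255,"linear": [0.5,-0.1,0],"delta_rot": [0,0,0]}]}}

```text
time: 8.25
ee_pos: [0.4773, 0.0942, 0.0432]
tcp_rot: [179.8, -0.2, 168.5]
wrist_force: [-11.4, 10.5, 8.7]
opening: 0.0093
grasp_force: 61.0
```

>>> {"name": "play_rows", "arguments": {"targets": [{"grip": 80,"linear": [-0.1,0.1,-0.1],"delta_rot": [0,0,0]},{"grip": 80,"linear": [-0.1,0.1,-0.1],"delta_rot": [0,0,0]},{"grip": 80,"linear": [-0.1,0.1,-0.1],"delta_rot": [0,0,0]},{"grip": 80,"linear": [-0.1,0.1,-0.1],"delta_rot": [0,0,0]},{"grip": 80,"linear": [-0.1,0.1,3],"delta_rot": [0,0,0]},{"grip": 255,"linear": [-0.1,0.1,8],"delta_rot": [0,0,0]},{"grip": 255,"linear": [-2,1,13],"delta_rot": [0,0,0]},{"grip": 255,"linear": [-2,1,16],"delta_rot": [0,0,0]},{"grip": 255,"linear": [-2,1,16],"delta_rot": [0,0,0]}]}}

```text
time: 9.15
ee_pos: [0.4601, 0.103, 0.2077]
tcp_rot: [179.8, 0.4, 168.4]
wrist_force: [0.1, 0.3, -0.7]
opening: 0.0007
grasp_force: 0.0
```

```bash
python3 obs.py;  python3 wall.py w4 '("wall",.066,.082)' '("fence",.0245,.032)' '("foot",.019,.0245)' '("base",.008,.015)'
```

```text
{'time': 9.15, 'q': array([12.6213, -6.6394, -4.0324, 92.1514, -0.0066, 24.1741]), 'ee_pos': array([0.4601, 0.103 , 0.2077]), 'tcp_rot': array([179.8194,   0.4183, 168.4465]), 'wrist_force': array([ 0.0808,  0.2849, -0.6758]), 'torque': array([0.0181, 0.0077, 0.0038]), 'opening': 0.000675732918363079, 'grasp_force': 0.0}
wall [ 270  161   13  118 1201] 0.0727 [476.6  94. ] [ 9.7 98.5] 78.41
fence [ 248  114   23  139 2860] 0.0269 [454.2  82.4] [ 19.7 128.7] 77.91
fence [282 157   6 100 356] 0.0263 [479.  101.2] [ 4.3 95.6] 79.06
fence [ 300  256  121   21 2060] 0.0266 [551.6 161.7] [117.5  20.5] 78.91
foot [294 123  21  21 204] 0.0227 [415.9 131.6] [17.2 16.8] 34.59
foot [ 281  153  139  106 6270] 0.0228 [491.9 164.1] [132.8 103.2] 79.81
foot [386 212  19  19 164] 0.0225 [513.6 201.2] [16.4 16.6] 34.68
base [  197    78   259   196 24840] 0.0127 [464.7 137.3] [239.8 188.9] 78.37
```

View pics/w4.png

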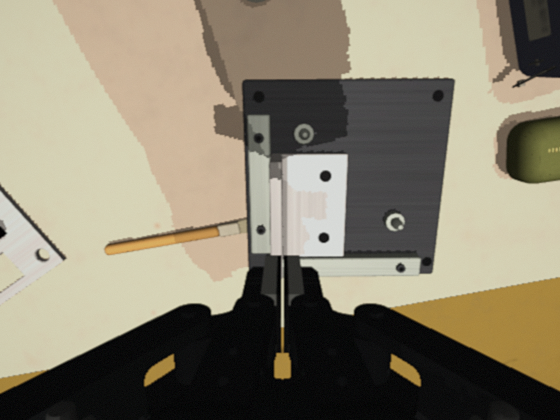

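The bracket looks home against both fences, with the wall at x≈280 and the foot out to (345,205). I'll make two gentle confirming pushes with the shut fingers, starting beside the wall's inner face.

>>> {"name": "play_rows", "arguments": {"targets": [{"grip": 255,"linear": [2.6,2,-4],"delta_rot": [0,0,0]},{"grip": 255,"linear": [2.6,2,-8],"delta_rot": [0,0,0]},{"grip": 255,"linear": [2.6,2,-11],"delta_rot": [0,0,0]},{"grip": 255,"linear": [2.6,2,-12],"delta_rot": [0,0,0]},{"grip": 255,"linear": [2.6,2,-12],"delta_rot": [0,0,0]}], "force": 40}}

```text
time: 9.7
ee_pos: [0.4835, 0.1221, 0.0805]
tcp_rot: [-179.9, -0.2, 168.4]
wrist_force: [-0.5, -0.4, 0.3]
opening: -0.0003
grasp_force: 0.0
```

>>> {"name": "play_rows", "arguments": {"targets": [{"grip": 255,"linear": [0,0,-2.5],"delta_rot": [0,0,0]},{"grip": 255,"linear": [0,0,-4.5],"delta_rot": [0,0,0]},{"grip": 255,"linear": [0,0,-4.8],"delta_rot": [0,0,0]},{"grip": 255,"linear": [-0.08,-0.4,-4.8],"delta_rot": [0,0,0]},{"grip": 255,"linear": [-0.14,-0.7,-4.8],"delta_rot": [0,0,0]},{"grip": 255,"linear": [-0.18,-0.9,-4.8],"delta_rot": [0,0,0]},{"grip": 255,"linear": [-0.2,-1.0,-4.8],"delta_rot": [0,0,0]}]}}

```text
time: 10.4
ee_pos: [0.4832, 0.1125, 0.0354]
tcp_rot: [179.9, 0.1, 168.4]
wrist_force: [0.5, 1.3, 0.0]
opening: 0.0003
grasp_force: 0.7
```

Not in firm contact yet; I'll creep on.

>>> {"name": "play_rows", "arguments": {"targets": [{"grip": 255,"linear": [-0.04,-0.2,0],"delta_rot": [0,0,0]},{"grip": 255,"linear": [-0.06,-0.3,0],"delta_rot": [0,0,0]},{"grip": 255,"linear": [-0.08,-0.4,0],"delta_rot": [0,0,0]}]}}

```text
time: 10.7
ee_pos: [0.4827, 0.1097, 0.0356]
tcp_rot: [179.8, 0.1, 168.5]
wrist_force: [-0.5, 8.2, 8.1]
opening: 0.0001
grasp_force: 4.1
```

>>> {"name": "play_rows", "arguments": {"targets": [{"grip": 255,"linear": [-0.02,-0.1,0],"delta_rot": [0,0,0]},{"grip": 255,"linear": [-0.02,-0.1,0],"delta_rot": [0,0,0]}]}}

```text
time: 10.9
ee_pos: [0.4826, 0.1087, 0.0358]
tcp_rot: [179.8, 0.1, 168.5]
wrist_force: [-0.3, 6.7, 7.3]
opening: -0.0002
grasp_force: 3.9
```

>>> {"name": "play_rows", "arguments": {"targets": [{"grip": 255,"linear": [0.1,0.6,0],"delta_rot": [0,0,0]},{"grip": 255,"linear": [0.1,0.6,4],"delta_rot": [0,0,0]},{"grip": 255,"linear": [0.1,0.6,6],"delta_rot": [0,0,0]},{"grip": 255,"linear": [-3,-0.5,6],"delta_rot": [0,0,0]},{"grip": 255,"linear": [-7.2,-0.3,6],"delta_rot": [0,0,0]},{"grip": 255,"linear": [-7.2,-0.3,6],"delta_rot": [0,0,0]},{"grip": 255,"linear": [-7.2,-0.3,6],"delta_rot": [0,0,0]}]}}

```text
time: 11.6
ee_pos: [0.4094, 0.1046, 0.0946]
tcp_rot: [180.0, 0.1, 168.5]
wrist_force: [0.4, -0.1, -0.0]
opening: 0.0001
grasp_force: 0.0
```

>>> {"name": "play_rows", "arguments": {"targets": [{"grip": 255,"linear": [0.03,0.15,-3],"delta_rot": [0,0,0]},{"grip": 255,"linear": [0.03,0.15,-5.5],"delta_rot": [0,0,0]},{"grip": 255,"linear": [0.03,0.15,-5.9],"delta_rot": [0,0,0]},{"grip": 255,"linear": [0.23,0.11,-5.9],"delta_rot": [0,0,0]},{"grip": 255,"linear": [0.52,0.05,-5.9],"delta_rot": [0,0,0]},{"grip": 255,"linear": [0.72,0.01,-5.9],"delta_rot": [0,0,0]},{"grip": 255,"linear": [0.82,-0.01,-5.9],"delta_rot": [0,0,0]}]}}

```text
time: 12.3
ee_pos: [0.4181, 0.1047, 0.0362]
tcp_rot: [180.0, -0.0, 168.4]
wrist_force: [-6.3, 1.4, 4.9]
opening: -0.0004
grasp_force: 3.3
```

>>> {"name": "play_rows", "arguments": {"targets": [{"grip": 255,"linear": [0.1,-0.02,0],"delta_rot": [0,0,0]},{"grip": 255,"linear": [0.2,-0.04,0],"delta_rot": [0,0,0]},{"grip": 255,"linear": [0.2,-0.04,0],"delta_rot": [0,0,0]}]}}

```text
time: 12.6
ee_pos: [0.4182, 0.1045, 0.0361]
tcp_rot: [180.0, -0.2, 168.5]
wrist_force: [-15.9, 2.5, 10.9]
opening: -0.0
grasp_force: 7.7
```

>>> {"name": "play_rows", "arguments": {"targets": [{"grip": 255,"linear": [-0.7,0.1,0],"delta_rot": [0,0,0]},{"grip": 255,"linear": [-0.7,0.1,4],"delta_rot": [0,0,0]},{"grip": 255,"linear": [-0.7,0.1,6],"delta_rot": [0,0,0]},{"grip": 255,"linear": [3,1.1,6],"delta_rot": [0,0,0]},{"grip": 255,"linear": [6.3,1.1,6],"delta_rot": [0,0,0]},{"grip": 255,"linear": [6.3,1.1,6],"delta_rot": [0,0,0]},{"grip": 255,"linear": [6.3,1.1,3],"delta_rot": [0,0,0]},{"grip": 255,"linear": [6.3,1.1,0.5],"delta_rot": [0,0,0]},{"grip": 255,"linear": [6.3,1.1,0],"delta_rot": [0,0,0]},{"grip": 255,"linear": [6.3,1.1,0],"delta_rot": [0,0,0]}]}}

```text
time: 13.6
ee_pos: [0.4823, 0.1149, 0.0354]
tcp_rot: [-180.0, -0.0, 168.4]
wrist_force: [0.2, 0.5, 0.4]
opening: 0.0
grasp_force: 0.0
```

>>> {"name": "play_rows", "arguments": {"targets": [{"grip": 255,"linear": [-0.04,-0.2,0],"delta_rot": [0,0,0]},{"grip": 255,"linear": [-0.08,-0.4,0],"delta_rot": [0,0,0]},{"grip": 255,"linear": [-0.12,-0.6,0],"delta_rot": [0,0,0]},{"grip": 255,"linear": [-0.12,-0.6,0],"delta_rot": [0,0,0]}]}}

```text
time: 14.0
ee_pos: [0.4822, 0.11, 0.0367]
tcp_rot: [179.8, 0.1, 168.5]
wrist_force: [-1.1, 7.4, 4.1]
opening: 0.0005
grasp_force: 3.7
```

>>> {"name": "play_rows", "arguments": {"targets": [{"grip": 255,"linear": [-0.02,-0.1,0],"delta_rot": [0,0,0]},{"grip": 255,"linear": [-0.04,-0.2,0],"delta_rot": [0,0,0]},{"grip": 255,"linear": [-0.04,-0.2,0],"delta_rot": [0,0,0]}]}}

```text
time: 14.3
ee_pos: [0.482, 0.1085, 0.037]
tcp_rot: [179.8, 0.1, 168.5]
wrist_force: [-1.9, 9.4, 7.8]
opening: 0.0002
grasp_force: 4.8
```

>>> {"name": "play_rows", "arguments": {"targets": [{"grip": 255,"linear": [0.1,0.6,0],"delta_rot": [0,0,0]},{"grip": 255,"linear": [0.1,0.6,4.5],"delta_rot": [0,0,0]},{"grip": 0,"linear": [0.1,0.6,9],"delta_rot": [0,0,0]},{"grip": 0,"linear": [-3.9,-28.5,20],"delta_rot": [0,0,-0.99]},{"grip": 0,"linear": [-3.9,-28.5,20],"delta_rot": [0,0,-0.99]},{"grip": 0,"linear": [-3.9,-28.5,20],"delta_rot": [0,0,-0.99]},{"grip": 0,"linear": [-3.9,-28.5,20],"delta_rot": [0,0,-0.99]},{"grip": 0,"linear": [-3.9,-28.5,20],"delta_rot": [0,0,-0.99]},{"grip": 0,"linear": [-3.9,-28.5,20],"delta_rot": [0,0,-0.99]},{"grip": 0,"linear": [-3.9,-28.5,20],"delta_rot": [0,0,-0.99]}]}}

```text
time: 15.3
ee_pos: [0.4417, -0.1818, 0.2373]
tcp_rot: [179.9, 0.2, 111.2]
wrist_force: [-0.1, 0.1, -0.6]
opening: 0.0852
grasp_force: 0.0
```

>>> {"name": "play_rows", "arguments": {"targets": [{"grip": 0,"linear": [0,0,0],"delta_rot": [0,0,0]}]}}

```text
time: 15.4
ee_pos: [0.442, -0.18, 0.2362]
tcp_rot: [180.0, 0.1, 111.4]
wrist_force: [0.2, 0.6, -0.5]
opening: 0.0852
grasp_force: 0.0
```

```bash
python3 look.py w5 plate_grip plate_hole0; python3 - <<'E'
from h import *
P=np.load("w5.npz")["P"]
reg=(abs(P[...,0]-.4576)<.09)&(abs(P[...,1]+.2127)<.09)
for n,a,b in(("bar",.042,.056),("plate",.003,.012)):
    m=(reg&(P[...,2]>a)&(P[...,2]<b)).astype(np.uint8)
    k,l,st,_=cv2.connectedComponentsWithStats(m)
    for i in range(1,k):
        if st[i,4]<150: continue
        q=P[l==i]; r=cv2.minAreaRect((q[:,:2]*1000).astype(np.float32)); print(n,st[i],np.median(q[:,2]),r)
E
```

```text
{'time': 15.4, 'q': array([-22.1371,  -4.9254,   0.7141,  95.5641,  -0.0418,  46.4438]), 'ee_pos': array([ 0.442 , -0.18  ,  0.2362]), 'tcp_rot': array([179.9741,   0.0823, 111.4191]), 'opening': 0.08516820743887621}
plate_grip 0.8 [287.1, 220.4] [ 0.4584 -0.211   0.041 ]
plate_grip 0.43 [400.5, 20.0] [ 0.4826 -0.0108  0.041 ]
plate_hole0 0.75 [329.1, 167.7] [ 0.4833 -0.1521  0.    ]
plate_hole0 0.62 [252.0, 246.5] [ 0.438  -0.2652  0.    ]
bar [285 187  13  67 789] 0.04864333071089849 ((461.5888366699219, -208.77865600585938), (11.869030952453613, 65.5135498046875), 21.545494079589844)
plate [ 233  155  113  107 7606] 0.006930566428035606 ((461.4808044433594, -209.71975708007812), (116.08462524414062, 118.7917251586914), 22.211305618286133)
```

View pics/w5.png

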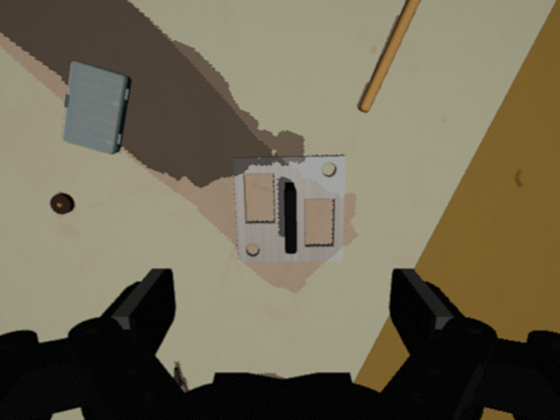

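Picture: the true plate is at (290,208), its black bar at (290,217) and holes at (329,168) and (252,248). No obstruction, so I approach.

>>> {"name": "play_rows", "arguments": {"targets": [{"grip": 60,"linear": [1.95,-2.9,-5],"delta_rot": [0,0,0]},{"grip": 60,"linear": [1.95,-2.9,-10],"delta_rot": [0,0,0]},{"grip": 60,"linear": [1.95,-2.9,-14],"delta_rot": [0,0,0]},{"grip": 60,"linear": [1.95,-2.9,-15.5],"delta_rot": [0,0,0]},{"grip": 60,"linear": [1.95,-2.9,-15.5],"delta_rot": [0,0,0]},{"grip": 60,"linear": [1.95,-2.9,-15.5],"delta_rot": [0,0,0]}]}}

```text
time: 16.15
ee_pos: [0.4627, -0.2066, 0.0825]
tcp_rot: [179.9, 0.1, 111.8]
wrist_force: [0.3, 0.7, 0.9]
opening: 0.0651
grasp_force: 0.0
```

>>> {"name": "play_rows", "arguments": {"targets": [{"grip": 60,"linear": [-0.1,-0.2,-3],"delta_rot": [0,0,0]},{"grip": 60,"linear": [-0.1,-0.2,-5.2],"delta_rot": [0,0,0]},{"grip": 60,"linear": [-0.1,-0.2,-5.8],"delta_rot": [0,0,0]},{"grip": 60,"linear": [-0.1,-0.2,-5.8],"delta_rot": [0,0,0]},{"grip": 255,"linear": [-0.1,-0.2,-5.8],"delta_rot": [0,0,0]},{"grip": 255,"linear": [-0.1,-0.2,-5.8],"delta_rot": [0,0,0]},{"grip": 255,"linear": [-0.1,-0.2,-5.8],"delta_rot": [0,0,0]},{"grip": 255,"linear": [-0.1,-0.2,-5.8],"delta_rot": [0,0,0]},{"grip": 255,"linear": [-0.1,-0.2,-5.8],"delta_rot": [0,0,0]},{"grip": 255,"linear": [-0.1,-0.2,-5.8],"delta_rot": [0,0,0]}], "force": 60}}

```text
time: 17.15
ee_pos: [0.4612, -0.2092, 0.0232]
tcp_rot: [179.9, 0.1, 111.7]
wrist_force: [-1.4, 0.5, 6.4]
opening: 0.0111
grasp_force: 59.5
```

>>> {"name": "play_rows", "arguments": {"targets": [{"grip": 255,"linear": [0,0,2],"delta_rot": [0,0,0]},{"grip": 255,"linear": [0,0,6],"delta_rot": [0,0,0]},{"grip": 255,"linear": [0,0,11],"delta_rot": [0,0,0]},{"grip": 255,"linear": [0,4,12],"delta_rot": [0,0,-0.08]},{"grip": 255,"linear": [0.1,8.5,12],"delta_rot": [0,0,-0.16]},{"grip": 255,"linear": [0.1,13,12],"delta_rot": [0,0,-0.24]},{"grip": 255,"linear": [0.2,17.5,12],"delta_rot": [0,0,-0.32]},{"grip": 255,"linear": [0.2,22,12],"delta_rot": [0,0,-0.4]},{"grip": 255,"linear": [0.3,26.5,12],"delta_rot": [0,0,-0.48]},{"grip": 255,"linear": [0.3,31,12],"delta_rot": [0,0,-0.56]}]}}

```text
time: 18.15
ee_pos: [0.4633, 0.1028, 0.1422]
tcp_rot: [180.0, 0.0, 79.4]
wrist_force: [1.1, -0.5, -1.3]
opening: 0.0108
grasp_force: 58.8
```

>>> {"name": "play_rows", "arguments": {"targets": [{"grip": 255,"linear": [0.1,3.5,0],"delta_rot": [0,0,-0.014]},{"grip": 255,"linear": [0.1,6,0],"delta_rot": [0,0,-0.014]},{"grip": 255,"linear": [0.1,6.6,-1],"delta_rot": [0,0,-0.014]},{"grip": 255,"linear": [0.1,6.6,-2],"delta_rot": [0,0,-0.014]},{"grip": 255,"linear": [0.1,6.6,-2],"delta_rot": [0,0,-0.014]},{"grip": 255,"linear": [0.1,6.6,-2],"delta_rot": [0,0,-0.014]}]}}

```text
time: 18.75
ee_pos: [0.4645, 0.1659, 0.1218]
tcp_rot: [-179.9, 0.0, 78.7]
wrist_force: [0.1, 1.1, -1.9]
opening: 0.0111
grasp_force: 58.7
```

```bash
python3 obs.py; python3 look.py w6 pin0 plate_hole0; python3 wall.py w6b '("plate",.085,.11)' '("fence",.0245,.035)' '("bar",.135,.155)'  '("coll",.0185,.0245)'
```

```text
{'time': 18.75, 'q': array([ 19.6597,  -3.4928, -10.5848,  82.974 ,  -0.0111, 120.9116]), 'ee_pos': array([0.4645, 0.1659, 0.1218]), 'tcp_rot': array([-179.949 ,    0.0435,   78.7481]), 'wrist_force': array([ 0.1123,  1.1147, -1.943 ]), 'torque': array([-0.0523,  0.0543,  0.027 ]), 'opening': 0.011127488692305343, 'grasp_force': 58.69064927101135}
{'time': 18.75, 'q': array([ 19.6597,  -3.4928, -10.5848,  82.974 ,  -0.0111, 120.9116]), 'ee_pos': array([0.4645, 0.1659, 0.1218]), 'tcp_rot': array([-179.949 ,    0.0435,   78.7481]), 'opening': 0.011127488692305343}
pin0 0.87 [227.0, 264.6] [0.4165 0.1345 0.022 ]
pin0 0.67 [346.4, 142.6] [0.5151 0.2043 0.022 ]
plate_hole0 0.6 [372.0, 166.4] [0.5344 0.181  0.    ]
plate [  149   134   267   181 25451] 0.1064 [467.2 180.1] [ 87.3 117. ] 79.06
fence [ 400  106   34  204 3221] 0.0269 [551.3 147.4] [145.7  20.2] 80.5
fence [337 287  40  15 417] 0.0275 [506.4  96.7] [ 6.3 29.1] 78.09
bar [ 228  210  110  167 6773] 0.1481 [462.8 167.5] [63.5 35.9] 58.6
coll [ 317  234   64   58 2988] 0.0231 [503.8 119.4] [44.9 45.1] 78.69
coll [215 256  25  22 241] 0.0228 [416.4 132.8] [15.4 17.4] 76.39
```

View pics/w6.png

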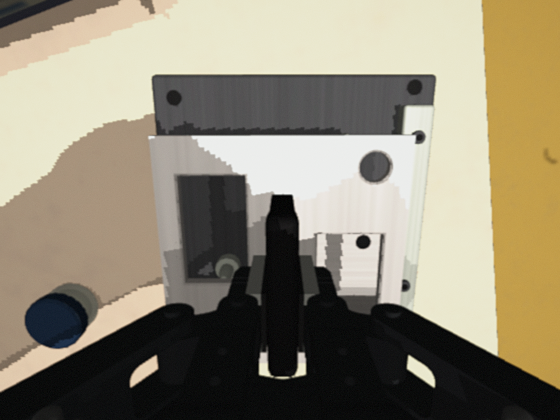

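Plate held level: hole1 shows at (375,166), and pin0 shows through the left window at (227,265). I'll measure hole1 and the plate's yaw more exactly.

```bash
python3 - <<'E'
from h import *
np.set_printoptions(precision=4,suppress=True)
w=dict(np.load("w6.npz")); P=w["P"]
m=(P[...,2]>.095)&(P[...,2]<.112)
print("plate z",np.median(P[m][:,2]))
# plane tilt
A=np.c_[P[m][:,:2],np.ones(m.sum())]; print("tilt",np.linalg.lstsq(A,P[m][:,2],rcond=None)[0])
hole=(~m).astype(np.uint8)[140:195,350:400]
k,l,st,ce=cv2.connectedComponentsWithStats(hole)
i=l[26,25]; px=ce[i]+[350,140]; print(st[i],px,[at_z(w,px,z) for z in(.104,.105,.101)])
# yaw from far edge: topmost plate pixel row per column 170..400
q=[]
for u in range(165,400,3):
    v=np.argmax(m[:,u]); q.append(P[v,u,:2])
q=np.array(q); f1=cv2.fitLine((q*1000).astype(np.float32),cv2.DIST_HUBER,0,.01,.01).ravel(); print("edge dir",np.degrees(np.arctan2(f1[1],f1[0])),f1)
E
```

```text
plate z 0.10544646766674304
tilt [-0.0007  0.0032  0.1051]
[ 10  11  28  30 640] [373.3969 165.525 ] [array([0.5126, 0.2011, 0.104 ]), array([0.5124, 0.2013, 0.105 ]), array([0.5133, 0.2005, 0.101 ])]
edge dir -11.15997 [  0.9811  -0.1935 475.1213 222.273 ]
```

>>> {"name": "play_rows", "arguments": {"targets": [{"grip": 255,"linear": [0.16,0.08,-2],"delta_rot": [0,0,0]},{"grip": 255,"linear": [0.16,0.08,-4],"delta_rot": [0,0,0]},{"grip": 255,"linear": [0.16,0.08,-5.2],"delta_rot": [0,0,0]},{"grip": 255,"linear": [0.16,0.08,-5.5],"delta_rot": [0,0,0]},{"grip": 255,"linear": [0.16,0.08,-5.5],"delta_rot": [0,0,0]},{"grip": 255,"linear": [0.16,0.08,-5.5],"delta_rot": [0,0,0]}]}}

```text
time: 19.55
ee_pos: [0.4668, 0.168, 0.0682]
tcp_rot: [179.9, -0.0, 78.8]
wrist_force: [-0.9, 0.2, -1.5]
opening: 0.0107
grasp_force: 58.7
```

```bash
python3 look.py w7 pin0 plate_hole0; python3 - <<'E'
import cv2
i=cv2.imread("pics/w7.png"); cv2.imwrite("pics/w7c.png",cv2.resize(i[120:320,150:430],None,fx=2.8,fy=2.8,interpolation=2))
from h import *
w=dict(np.load("w7.npz"));P=w["P"]; print(P[150:185:4,360:392:4,2].round(3))
E
```

```text
{'time': 19.55, 'q': array([ 19.7932,  -2.4505, -15.5225,  76.8586,   0.0013, 120.9703]), 'ee_pos': array([0.4668, 0.168 , 0.0682]), 'tcp_rot': array([179.9411,  -0.0368,  78.8229]), 'opening': 0.010727834244562497}
pin0 0.71 [363.3, 159.9] [0.5165 0.2019 0.022 ]
pin0 0.52 [323.0, 289.6] [0.4833 0.1318 0.022 ]
plate_hole0 0.91 [372.2, 166.3] [0.5254 0.1934 0.    ]
[[0.051 0.051 0.052 0.052 0.051 0.052 0.051 0.051]
 [0.052 0.051 0.023 0.024 0.013 0.014 0.049 0.052]
 [0.052 0.036 0.034 0.022 0.023 0.014 0.013 0.049]
 [0.051 0.037 0.039 0.034 0.023 0.014 0.012 0.048]
 [0.037 0.039 0.04  0.023 0.014 0.014 0.013 0.047]
 [0.033 0.038 0.038 0.024 0.013 0.013 0.013 0.048]
 [0.052 0.023 0.023 0.013 0.013 0.013 0.046 0.05 ]
 [0.051 0.013 0.013 0.013 0.013 0.045 0.05  0.052]
 [0.052 0.052 0.051 0.051 0.212 0.051 0.051 0.052]]
```

View pics/w7c.png

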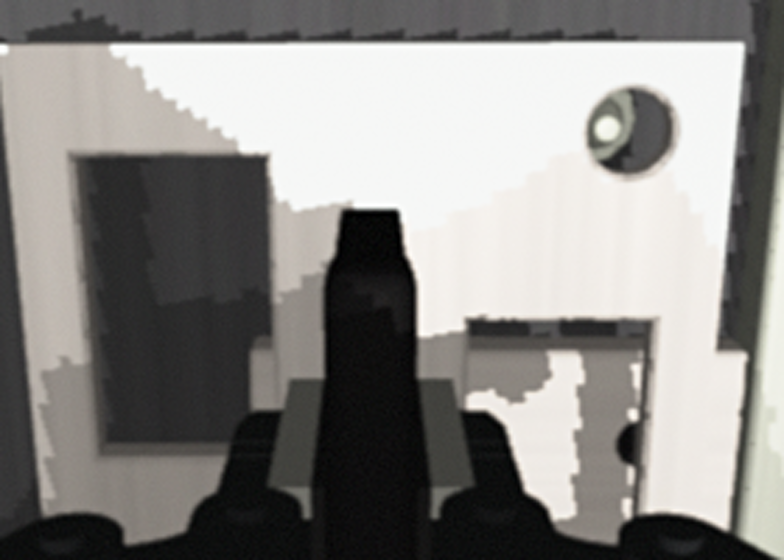

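Hole1's centre shows at (375.7,166.4) and pin1's tip through it at (366.4,165.7), left of centre. I'll convert that to a shift.

```bash
python3 - <<'E'
from h import *
np.set_printoptions(precision=4,suppress=True)
w=dict(np.load("w7.npz")); P=w["P"]; z=P[...,2]
m=(z>.0495)&(z<.054)
h=(~m).astype(np.uint8)[140:200,345:400]; k,l,st,ce=cv2.connectedComponentsWithStats(h); i=l[26,28]
print(st[i])
ys,xs=np.where(l==i); hull=cv2.convexHull(np.c_[xs,ys].astype(np.float32)); e=cv2.fitEllipse(hull); print(e)
px=np.array(e[0])+[345,140]; H=at_z(w,px,.0515)
sub=P[140:200,345:400]; t=(l==i)&(sub[...,2]>.0375)&(sub[...,2]<.0405); Q=sub[t]; print("tip",t.sum(),Q.mean(0),Q.max(0)-Q.min(0)); T=at_z(w,(366.4,165.7),.039)
print("hole",px,H,at_z(w,(375.7,166.4),.0515),"tip px",T,"shift mm",(T-H)*1000)
E
```

```text
[ 15  11  30  32 724]
((29.694541931152344, 26.36501693725586), (29.39749526977539, 31.640132904052734), 39.18588638305664)
tip 82 [0.5141 0.2018 0.0388] [0.0047 0.005  0.0025]
hole [374.6945 166.365 ] [0.5153 0.2029 0.0515] [0.5157 0.2028 0.0515] tip px [0.5142 0.2016 0.039 ] shift mm [ -1.048   -1.2887 -12.5   ]
```

>>> {"name": "play_rows", "arguments": {"targets": [{"grip": 255,"linear": [-0.13,-0.12,0],"delta_rot": [0,0,0]},{"grip": 255,"linear": [-0.13,-0.12,-0.5],"delta_rot": [0,0,0]},{"grip": 255,"linear": [-0.13,-0.12,-1],"delta_rot": [0,0,0]},{"grip": 255,"linear": [-0.13,-0.12,-1.4],"delta_rot": [0,0,0]},{"grip": 255,"linear": [-0.13,-0.12,-1.4],"delta_rot": [0,0,0]}]}}

```text
time: 20.2
ee_pos: [0.4645, 0.1665, 0.0523]
tcp_rot: [-179.9, 0.0, 78.8]
wrist_force: [0.4, 0.4, -1.7]
opening: 0.0112
grasp_force: 58.8
```

>>> {"name": "play_rows", "arguments": {"targets": [{"grip": 255,"linear": [0,0,-0.4],"delta_rot": [0,0,0]},{"grip": 255,"linear": [0,0,-0.8],"delta_rot": [0,0,0]},{"grip": 255,"linear": [0,0,-0.9],"delta_rot": [0,0,0]},{"grip": 255,"linear": [0,0,-0.9],"delta_rot": [0,0,0]}]}}

```text
time: 20.6
ee_pos: [0.4652, 0.1668, 0.0452]
tcp_rot: [180.0, -0.0, 78.8]
wrist_force: [-3.8, -0.9, 7.7]
opening: 0.0104
grasp_force: 60.1
```

>>> {"name": "play_rows", "arguments": {"targets": [{"grip": 60,"linear": [0,0,0],"delta_rot": [0,0,0]},{"grip": 60,"linear": [0,0,0],"delta_rot": [0,0,0]},{"grip": 60,"linear": [0,0,0],"delta_rot": [0,0,0]},{"grip": 60,"linear": [0,0,0],"delta_rot": [0,0,0]},{"grip": 60,"linear": [0,0,3],"delta_rot": [0,0,0]},{"grip": 60,"linear": [0,0,8],"delta_rot": [0,0,0]},{"grip": 60,"linear": [0,3,13],"delta_rot": [0,0,0]},{"grip": 60,"linear": [0,3,18],"delta_rot": [0,0,0]},{"grip": 60,"linear": [0,3,18],"delta_rot": [0,0,0]},{"grip": 60,"linear": [0,3,18],"delta_rot": [0,0,0]}]}}

```text
time: 21.6
ee_pos: [0.4658, 0.1972, 0.2259]
tcp_rot: [179.9, -0.1, 78.9]
wrist_force: [0.8, 0.1, -0.7]
opening: 0.0651
grasp_force: 0.0
```

```bash
python3 obs.py; python3 wall.py w8 '("wall",.066,.082)' '("fence/plate",.0255,.033)' '("base",.008,.015)'; python3 - <<'E'
from h import *
i=cv2.imread("pics/w8.png"); cv2.imwrite("pics/w8c.png",cv2.resize(i[90:310,150:400],None,fx=2.6,fy=2.6,interpolation=2))
P=cloud(cam("wrist")); F=P[...,:2]-[.526,.0793]; c,s=.9809,.1946
fx=(c*F[...,0]-s*F[...,1])*1000; fy=(s*F[...,0]+c*F[...,1])*1000; z=P[...,2]
m=(abs(fx+76.5)<55)&(abs(fy-74)<55)&(z>.024)&(z<.034)
co=np.linalg.lstsq(np.c_[fx[m],fy[m],np.ones(m.sum())],z[m]*1000,rcond=None)[0]; print("plate plane mm/mm",co[:2],"z",np.median(z[m]))
wl=(z>.068)&(z<.08)&(fx>-120)&(fx<15)&(abs(fy-5)<15)
print("wall fx",np.percentile(fx[wl],[.5,99.5]),"fy",np.percentile(fy[wl],[1,99]), "z", np.median(z[wl]))
E
```

```text
{'time': 21.6, 'q': array([ 22.9466,  -1.3824,   2.9514,  94.1565,  -0.0005, 124.0956]), 'ee_pos': array([0.4658, 0.1972, 0.2259]), 'tcp_rot': array([179.8529,  -0.099 ,  78.8511]), 'wrist_force': array([ 0.831 ,  0.0669, -0.6718]), 'torque': array([ 0.0221,  0.0084, -0.0476]), 'opening': 0.06507365364837822, 'grasp_force': 0.0}
wall [282 191  14  73 950] 0.0707 [465.2 166.4] [65.5 11.3] 78.8
wall [ 263  291   98   14 1253] 0.0728 [473.4  96.5] [11.2 89.9] 78.05
fence/plate [ 362  142   29  123 2294] 0.027 [551.8 158.6] [123.7  20.1] 78.95
fence/plate [ 226  156  136  122 9504] 0.029 [473.2 161.5] [122.  134.5] 79.09
fence/plate [232 283  32  17 503] 0.0272 [408.   92.9] [19.3 32.6] 77.46
base [  197   120   196   178 11562] 0.0129 [471.  161.4] [188.8 190.1] 78.81
base [ 239  176   32   51 1515] 0.0131 [434.4 182.9] [53.1 31.4] 78.35
base [305 204  31  11 335] 0.0129 [498.3 162.3] [11.4 30.9] 78.37
base [328 305  14  33 328] 0.0111 [493.5  30.8] [41.4 12.4] 88.71
plate plane mm/mm [-0.00168742  0.0004424 ] z 0.028999776322921167
wall fx [-99.46755294 -12.27275195] fy [ 1.4498777  11.86893147] z 0.07284929012529942
```

View pics/w8c.png

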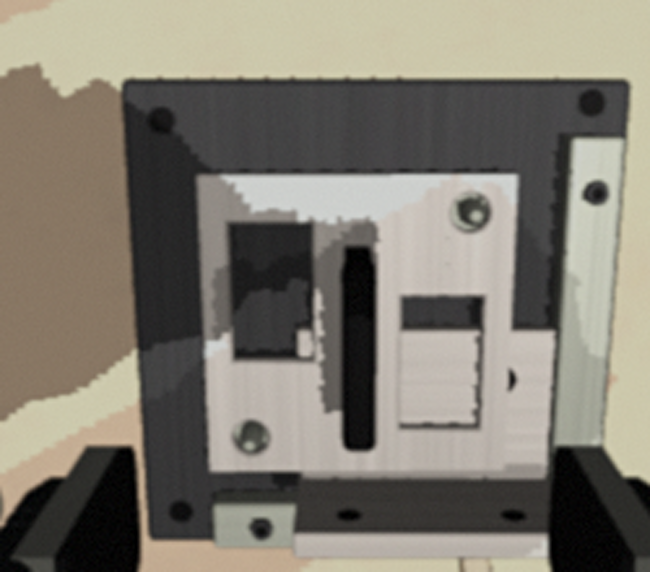

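The crop shows both pin tips through the holes, at (470,212) and (251,437), with the plate flat. I'll take one look from over the corner to check that the bracket is still home.

>>> {"name": "play_rows", "arguments": {"targets": [{"grip": 60,"linear": [1,-5,0],"delta_rot": [0,0,0]},{"grip": 60,"linear": [2,-10,0],"delta_rot": [0,0,0]},{"grip": 60,"linear": [2,-15,0],"delta_rot": [0,0,0]},{"grip": 60,"linear": [2,-18,0],"delta_rot": [0,0,0]},{"grip": 60,"linear": [2,-18,0],"delta_rot": [0,0,0]},{"grip": 60,"linear": [2,-18,0],"delta_rot": [0,0,0]},{"grip": 60,"linear": [2,-18,0],"delta_rot": [0,0,0]}]}}

```text
time: 22.4
ee_pos: [0.4846, 0.0171, 0.2232]
tcp_rot: [-179.9, 0.0, 78.8]
wrist_force: [0.1, -0.4, 1.1]
opening: 0.0653
grasp_force: 0.0
```

```bash
python3 look.py w9; python3 - <<'E'
from h import *
np.set_printoptions(precision=2,suppress=True)
i=cv2.imread("pics/w9.png")
P=np.load("w9.npz")["P"]; F=P[...,:2]-[.526,.0793]; c,s=.9809,.1946
fx=(c*F[...,0]-s*F[...,1])*1000; fy=(s*F[...,0]+c*F[...,1])*1000; z=P[...,2]*1000
def rng(n,m): print(n,m.sum(),"fx",np.percentile(fx[m],[.5,99.5]),"fy",np.percentile(fy[m],[.5,99.5]),"z",np.median(z[m]))
for a in(-95,-75,-50,-25,-10): 
    b=(abs(fx-a)<5); rng(f"wall@{a}",b&(z>69)&(z<80)&(abs(fy-5)<15)); rng("  fence",b&(z>24.5)&(z<30)&(fy<8)&(fy>-30))
rng("wall",(z>69)&(z<80)&(abs(fy-5)<15)&(abs(fx+50)<70))
rng("farfence",(z>25)&(z<30)&(fx>-8)&(fx<30)&(fy>25)&(fy<120))
rng("foot",(z>20)&(z<25)&(fx>-25)&(fx<8)&(fy>12)&(fy<64))
rng("foot+y",(z>20)&(z<25)&(fx>-16)&(fx<8)&(fy>12)&(fy<90))
v,u=np.unravel_index(np.argmin(np.hypot(fx,fy)+abs(z-20)),fx.shape); print(v,u)
v0,u0=max(0,v-110),max(0,u-170); cv2.imwrite("pics/w9c.png",cv2.resize(i[v0:v0+190,u0:u0+260],None,fx=3,fy=3,interpolation=2))
E
```

```text
{'time': 22.4, 'q': array([  2.0186,  -3.983 ,   0.1518,  94.2328,   0.0105, 103.1773]), 'ee_pos': array([0.4846, 0.0171, 0.2232]), 'tcp_rot': array([-179.9021,    0.0121,   78.8412]), 'opening': 0.06526409691479124}
wall@-95 164 fx [-99.74 -90.  ] fy [ 1.97 11.  ] z 72.71012605630989
  fence 240 fx [-99.94 -90.04] fy [-19.53  -0.83] z 26.87600297738374
wall@-75 168 fx [-79.96 -70.05] fy [ 1.28 11.  ] z 72.7214412871561
  fence 240 fx [-79.92 -70.03] fy [-19.5   -0.82] z 26.775981145213013
wall@-50 174 fx [-54.99 -45.07] fy [ 1.26 11.  ] z 72.7321298708157
  fence 242 fx [-54.98 -45.02] fy [-19.48  -0.81] z 26.90820419884657
wall@-25 179 fx [-29.4  -20.01] fy [ 1.26 11.04] z 72.64436026004606
  fence 214 fx [-29.49 -20.28] fy [-19.48  -0.8 ] z 26.936304630479277
wall@-10 180 fx [-14.62  -5.1 ] fy [ 1.27 11.05] z 72.65981727488904
  fence 239 fx [-14.97  -5.45] fy [-19.49  -0.79] z 26.68872184380877
wall 1745 fx [-99.3  -0.6] fy [ 1.26 11.04] z 72.72503674654041
farfence 1799 fx [ 0.3  19.85] fy [25.68 89.11] z 26.68521843179589
foot 1274 fx [-21.05   0.66] fy [14.07 63.82] z 22.82798993573845
foot+y 1272 fx [-15.91   5.18] fy [14.84 86.49] z 22.82418271212336
111 314
```

View pics/w9c.png

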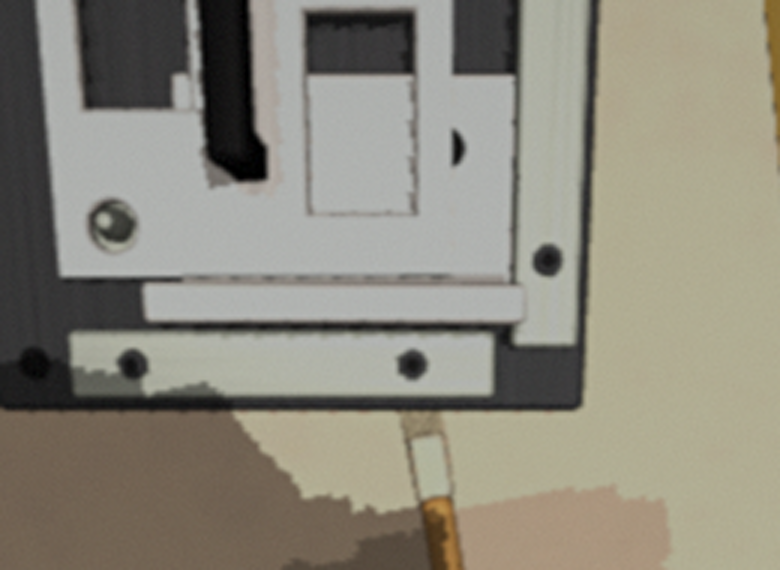

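```bash
python3 - <<'E'
from h import *
np.set_printoptions(precision=2,suppress=True)
w=dict(np.load("w9.npz"));P=w["P"]; c,s=.9809,.1946
def fix(p): d=(p[...,:2]-[.526,.0793])*1000; return c*d[...,0]-s*d[...,1], s*d[...,0]+c*d[...,1]
fx,fy=fix(P); z=P[...,2]*1000
print("cam",fix(np.linalg.inv(w["world_to_cam"])[:3,3]))
def e(n,m,a): print(n,m.sum(),np.percentile(a[m],[.5,99.5]))
e("plate fy",(z>27.5)&(z<31)&(fy>12)&(fy<140)&(abs(fx+76)<30),fy)
e("bar fx",(z>66)&(z<75)&(fy>30)&(fy<90)&(abs(fx+76)<20),fx)
e("plate fx",(z>27.5)&(z<31)&(fy>20)&(fy<60)&(fx>-150)&(fx<-8),fx)
e("base fy",(z>9)&(z<16)&(fx>-100)&(fx<0),fy)
for a in(-90,-60,-30):
    u=np.where(abs(fx-a)<1.0); o=np.argsort(fy[u]); k=[(round(float(fy[u][j]),1),round(float(z[u][j]))) for j in o if -8<fy[u][j]<14]; print(a,k)
E
```

```text
cam (np.float64(-28.75533199401969), np.float64(-2.2641586175552892))
plate fy 3514 [15.42 88.51]
bar fx 897 [-82.74 -70.67]
plate fx 4465 [-134.32  -19.04]
base fy 3569 [-166.45   92.71]
-90 [(-7.9, 25), (-7.9, 27), (-7.0, 27), (-7.0, 27), (-6.1, 27), (-6.1, 28), (-5.2, 28), (-5.2, 28), (-4.3, 26), (-4.3, 26), (-3.5, 27), (-3.5, 27), (-2.6, 25), (-2.6, 25), (-1.7, 27), (-1.7, 27), (-0.8, 27), (-0.8, 26), (0.1, 13), (0.1, 13), (0.1, 13), (1.0, 14), (1.0, 13), (1.3, 64), (1.3, 64), (1.4, 63), (2.0, 73), (2.0, 72), (2.8, 72), (2.8, 72), (3.5, 74), (3.5, 74), (3.5, 73), (4.2, 73), (4.2, 73), (4.2, 73), (4.9, 75), (5.0, 72), (5.7, 73), (5.7, 73), (5.7, 73), (6.5, 72), (6.5, 71), (7.2, 74), (7.2, 72), (7.9, 73), (8.0, 73), (8.0, 72), (8.7, 73), (8.7, 73), (8.7, 72), (9.4, 73), (9.4, 73), (9.5, 72), (10.2, 73), (10.2, 73), (10.2, 73), (10.9, 73), (10.9, 73), (11.0, 72), (13.9, 25), (13.9, 25)]
-60 [(-7.9, 26), (-7.9, 27), (-7.0, 27), (-7.0, 27), (-6.1, 26), (-6.1, 27), (-5.2, 26), (-5.2, 29), (-4.3, 26), (-4.3, 27), (-3.4, 27), (-3.4, 27), (-2.6, 27), (-2.6, 27), (-1.7, 27), (-1.7, 25), (-
[... 547 characters left out ...]
.0, 29), (-6.0, 30), (-5.2, 26), (-5.2, 27), (-4.3, 26), (-4.3, 27), (-3.4, 27), (-3.4, 27), (-2.6, 26), (-2.6, 27), (-1.7, 27), (-1.7, 27), (-0.8, 27), (-0.8, 25), (0.2, 13), (0.2, 12), (1.1, 13), (1.1, 11), (1.3, 73), (1.3, 73), (1.3, 71), (2.0, 73), (2.0, 72), (2.0, 71), (2.7, 74), (2.7, 73), (2.8, 73), (3.5, 73), (3.5, 73), (3.5, 73), (4.2, 74), (4.2, 73), (4.3, 73), (5.0, 73), (5.0, 73), (5.0, 72), (5.7, 74), (5.7, 74), (5.8, 73), (6.5, 73), (6.5, 72), (6.5, 72), (7.2, 73), (7.3, 72), (7.3, 71), (8.0, 74), (8.0, 73), (8.0, 72), (8.7, 73), (8.7, 73), (8.7, 73), (9.4, 73), (9.5, 73), (9.5, 73), (10.2, 73), (10.2, 72), (10.3, 72), (11.0, 72), (11.0, 72), (11.0, 72), (13.9, 27), (13.9, 25)]
```

The depth shows base (z≈13) between the side fence's edge (fy≈-0.3) and the wall (fy≈1.2). So there is a real gap of about 1.3 mm, from my back-off while releasing. I'll take the plate off again, seat the bracket properly, then put the plate back, so the order asked for holds.

>>> {"name": "play_rows", "arguments": {"targets": [{"grip": 60,"linear": [-0.6,5,0],"delta_rot": [0,0,0]},{"grip": 60,"linear": [-1.2,10,-2],"delta_rot": [0,0,0]},{"grip": 60,"linear": [-1.9,15,-6],"delta_rot": [0,0,0]},{"grip": 60,"linear": [-1.9,15,-10],"delta_rot": [0,0,0]},{"grip": 60,"linear": [-1.9,15,-12],"delta_rot": [0,0,0]},{"grip": 60,"linear": [-1.9,15,-12],"delta_rot": [0,0,0]},{"grip": 60,"linear": [-1.9,15,-12],"delta_rot": [0,0,0]}]}}

```text
time: 23.15
ee_pos: [0.4658, 0.1672, 0.1049]
tcp_rot: [-180.0, 0.0, 78.9]
wrist_force: [-0.1, -0.4, 0.1]
opening: 0.0654
grasp_force: 0.0
```

>>> {"name": "play_rows", "arguments": {"targets": [{"grip": 60,"linear": [-0.05,-0.05,-3],"delta_rot": [0,0,0]},{"grip": 60,"linear": [-0.05,-0.05,-5.4],"delta_rot": [0,0,0]},{"grip": 60,"linear": [-0.05,-0.05,-5.9],"delta_rot": [0,0,0]},{"grip": 255,"linear": [-0.05,-0.05,-5.9],"delta_rot": [0,0,0]},{"grip": 255,"linear": [-0.05,-0.05,-5.9],"delta_rot": [0,0,0]},{"grip": 255,"linear": [-0.05,-0.05,-5.9],"delta_rot": [0,0,0]},{"grip": 255,"linear": [-0.05,-0.05,-5.9],"delta_rot": [0,0,0]},{"grip": 255,"linear": [-0.05,-0.05,-5.9],"delta_rot": [0,0,0]}], "force": 60}}

```text
time: 23.95
ee_pos: [0.4663, 0.1665, 0.0468]
tcp_rot: [179.9, -0.1, 78.8]
wrist_force: [-0.7, -0.7, 5.9]
opening: 0.0109
grasp_force: 59.3
```

>>> {"name": "play_rows", "arguments": {"targets": [{"grip": 255,"linear": [0,0,1],"delta_rot": [0,0,0]},{"grip": 255,"linear": [0,0,3],"delta_rot": [0,0,0]},{"grip": 255,"linear": [0,0,7],"delta_rot": [0,0,0]},{"grip": 255,"linear": [0,-3,9.5],"delta_rot": [0,0,0]},{"grip": 255,"linear": [0,-8,9.5],"delta_rot": [0,0,0]},{"grip": 255,"linear": [0,-13,9.5],"delta_rot": [0,0,0]},{"grip": 255,"linear": [0,-18,9.5],"delta_rot": [0,0,0]},{"grip": 255,"linear": [0,-23,9.5],"delta_rot": [0,0,0]},{"grip": 255,"linear": [-0.4,-28,9.5],"delta_rot": [0,0,0]},{"grip": 255,"linear": [-0.4,-33,9.5],"delta_rot": [0,0,0]}]}}

```text
time: 24.95
ee_pos: [0.4608, -0.1657, 0.1412]
tcp_rot: [180.0, 0.0, 78.8]
wrist_force: [2.0, 1.1, -1.6]
opening: 0.0106
grasp_force: 58.8
```

>>> {"name": "play_rows", "arguments": {"targets": [{"grip": 255,"linear": [0,-4,-1],"delta_rot": [0,0,0]},{"grip": 255,"linear": [0,-4.5,-5],"delta_rot": [0,0,0]},{"grip": 255,"linear": [0,-4.5,-9],"delta_rot": [0,0,0]},{"grip": 255,"linear": [0,-4.5,-11],"delta_rot": [0,0,0]},{"grip": 255,"linear": [0,-4.5,-11.5],"delta_rot": [0,0,0]},{"grip": 255,"linear": [0,-4.5,-11.6],"delta_rot": [0,0,0]}]}}

```text
time: 25.55
ee_pos: [0.4611, -0.2087, 0.0249]
tcp_rot: [-180.0, 0.0, 78.8]
wrist_force: [-0.0, 0.3, -0.2]
opening: 0.0109
grasp_force: 58.9
```

>>> {"name": "play_rows", "arguments": {"targets": [{"grip": 80,"linear": [0,0,0],"delta_rot": [0,0,0]},{"grip": 80,"linear": [0,0,0],"delta_rot": [0,0,0]},{"grip": 80,"linear": [0,0,0],"delta_rot": [0,0,0]},{"grip": 80,"linear": [0,0,3],"delta_rot": [0,0,0]},{"grip": 80,"linear": [0,0,8],"delta_rot": [0,0,0]},{"grip": 80,"linear": [1.7,5,11],"delta_rot": [0,0,0.15]},{"grip": 80,"linear": [1.7,10,11],"delta_rot": [0,0,0.3]},{"grip": 80,"linear": [1.7,15,11],"delta_rot": [0,0,0.45]},{"grip": 80,"linear": [1.7,20,11],"delta_rot": [0,0,0.6]},{"grip": 80,"linear": [1.7,25,11],"delta_rot": [0,0,0.75]}]}}

```text
time: 26.55
ee_pos: [0.4784, 0.0341, 0.1349]
tcp_rot: [179.9, 0.0, 122.1]
wrist_force: [1.3, -1.5, -0.2]
opening: 0.0582
grasp_force: 0.0
```

>>> {"name": "play_rows", "arguments": {"targets": [{"grip": 80,"linear": [0,5.4,0],"delta_rot": [0,0,0.814]},{"grip": 80,"linear": [0,5.4,0],"delta_rot": [0,0,0.814]},{"grip": 80,"linear": [0,5.4,0],"delta_rot": [0,0,0.814]},{"grip": 80,"linear": [0,5.4,0],"delta_rot": [0,0,0.814]},{"grip": 80,"linear": [0,5.4,-1],"delta_rot": [0,0,0.814]},{"grip": 80,"linear": [0,5.4,-3],"delta_rot": [0,0,0.814]},{"grip": 80,"linear": [0,5.4,-3],"delta_rot": [0,0,0.814]}]}}

```text
time: 27.25
ee_pos: [0.4774, 0.0861, 0.1024]
tcp_rot: [-179.9, -0.2, 168.5]
wrist_force: [-0.7, -0.2, 0.1]
opening: 0.0586
grasp_force: 0.0
```

>>> {"name": "play_rows", "arguments": {"targets": [{"grip": 80,"linear": [0.05,0.85,0],"delta_rot": [0,0,0]},{"grip": 80,"linear": [0.05,0.85,0],"delta_rot": [0,0,0]}]}}

```text
time: 27.45
ee_pos: [0.4795, 0.0956, 0.1053]
tcp_rot: [180.0, 0.1, 168.4]
wrist_force: [0.4, -0.5, 0.7]
opening: 0.0585
grasp_force: 0.0
```

>>> {"name": "play_rows", "arguments": {"targets": [{"grip": 80,"linear": [0,-0.05,-3],"delta_rot": [0,0,0]},{"grip": 80,"linear": [0,-0.05,-5.6],"delta_rot": [0,0,0]},{"grip": 80,"linear": [0,-0.05,-6.1],"delta_rot": [0,0,0]},{"grip": 255,"linear": [0,-0.05,-6.1],"delta_rot": [0,0,0]},{"grip": 255,"linear": [0,-0.05,-6.1],"delta_rot": [0,0,0]},{"grip": 255,"linear": [0,-0.05,-6.1],"delta_rot": [0,0,0]},{"grip": 255,"linear": [0,-0.05,-6.1],"delta_rot": [0,0,0]},{"grip": 255,"linear": [0,-0.05,-6.1],"delta_rot": [0,0,0]},{"grip": 255,"linear": [0,-0.05,-6.1],"delta_rot": [0,0,0]}], "force": 40}}

```text
time: 28.35
ee_pos: [0.4799, 0.0947, 0.0448]
tcp_rot: [179.9, 0.1, 168.5]
wrist_force: [0.0, 0.9, 6.4]
opening: 0.0093
grasp_force: 40.5
```

>>> {"name": "play_rows", "arguments": {"targets": [{"grip": 255,"linear": [-0.02,-0.1,0],"delta_rot": [0,0,0]},{"grip": 255,"linear": [-0.04,-0.2,0],"delta_rot": [0,0,0]},{"grip": 255,"linear": [-0.06,-0.3,0],"delta_rot": [0,0,0]},{"grip": 255,"linear": [-0.06,-0.3,0],"delta_rot": [0,0,0]}]}}

```text
time: 28.75
ee_pos: [0.4797, 0.0934, 0.0449]
tcp_rot: [179.7, 0.1, 168.5]
wrist_force: [1.6, 11.5, 3.6]
opening: 0.0093
grasp_force: 40.7
```

>>> {"name": "play_rows", "arguments": {"targets": [{"grip": 255,"linear": [0.1,-0.1,0],"delta_rot": [0,0,0]},{"grip": 255,"linear": [0.2,-0.15,0],"delta_rot": [0,0,0]},{"grip": 255,"linear": [0.2,-0.15,0],"delta_rot": [0,0,0]}]}}

```text
time: 29.05
ee_pos: [0.4798, 0.0932, 0.0449]
tcp_rot: [179.6, -0.1, 168.6]
wrist_force: [-10.6, 19.1, 11.4]
opening: 0.0094
grasp_force: 41.8
```

>>> {"name": "play_rows", "arguments": {"targets": [{"grip": 80,"linear": [0,0,0],"delta_rot": [0,0,0]},{"grip": 80,"linear": [0,0,0],"delta_rot": [0,0,0]},{"grip": 80,"linear": [0,0,0],"delta_rot": [0,0,0]},{"grip": 80,"linear": [0,0,0],"delta_rot": [0,0,0]},{"grip": 80,"linear": [0,0,3],"delta_rot": [0,0,0]},{"grip": 80,"linear": [0,0,8],"delta_rot": [0,0,0]},{"grip": 80,"linear": [0,-0.3,13],"delta_rot": [0,0,0]},{"grip": 80,"linear": [2.5,-0.8,16],"delta_rot": [0,0,0]},{"grip": 80,"linear": [2.5,-0.8,16],"delta_rot": [0,0,0]},{"grip": 80,"linear": [2.5,-0.8,16],"delta_rot": [0,0,0]}]}}

```text
time: 30.05
ee_pos: [0.5059, 0.0815, 0.2034]
tcp_rot: [180.0, 0.0, 168.4]
wrist_force: [-0.3, -0.2, 0.3]
opening: 0.0586
grasp_force: 0.0
```

```bash
cat > gap.py <<'E'
from h import *
import sys
np.set_printoptions(precision=2,suppress=True)
o=bot.get_obs(); print(o["time"],o["ee_pos"]*100)
w=cam("wrist"); save(w,sys.argv[1]); P=cloud(w); c,s=.9809,.1946
def fix(p): d=(p[...,:2]-[.526,.0793])*1000; return c*d[...,0]-s*d[...,1], s*d[...,0]+c*d[...,1]
fx,fy=fix(P); z=P[...,2]*1000
print("cam",fix(np.linalg.inv(w["world_to_cam"])[:3,3]))
for a in(-97,-85,-70,-50,-30,-12):
    b=abs(fx-a)<1.5
    f=b&(z>24.5)&(z<30)&(fy<4)&(fy>-30); q=b&(z>69)&(z<80)&(abs(fy-5)<15); g=b&(z<20)&(fy>-2)&(fy<4)
    if f.sum()and q.sum(): print(a,"fence",fy[f].min(),fy[f].max(),"wall",fy[q].min(),fy[q].max(),"base px between",g.sum())
for a in(20,35,50,62):
    b=abs(fy-a)<2; f=b&(z>25)&(z<30)&(fx>-6)&(fx<30); q=b&(z>20)&(z<24.5)&(fx>-110)&(fx<6); g=b&(z<18)&(fx>-3)&(fx<3)
    if f.sum()and q.sum(): print(a,"farfence",fx[f].min(),fx[f].max(),"foot",fx[q].min(),fx[q].max(),"base px",g.sum())
q=(z>18)&(z<26)&(fx>-95)&(fx<-5)&(fy>14)&(fy<65); print("foot tilt mm/mm",np.linalg.lstsq(np.c_[fx[q],fy[q],np.ones(q.sum())],z[q],rcond=None)[0],np.median(z[q]))
E
python3 gap.py w10
```

```text
30.05 [50.59  8.15 20.34]
cam (np.float64(-87.884239031664), np.float64(-1.8360826084966124))
-97 fence -19.321697678954475 0.2690007755835957 wall 0.6856607874685068 10.223105098304085 base px between 0
-85 fence -19.664928540238225 -0.6510885684664416 wall 0.6329551063625836 10.283837361671083 base px between 4
-70 fence -19.96104280220511 -0.7378447007007765 wall 0.5628074602050468 9.581644547415982 base px between 3
-50 fence -19.506269603993626 -0.8595867488336477 wall 0.4840768217539875 9.679415857579665 base px between 3
-30 fence -19.939121072540594 -0.9773502396220985 wall 0.3923384358429072 9.744912087683268 base px between 4
-12 fence -19.427663800465954 -0.15960498395260592 wall 0.3152176639189177 9.835847074904777 base px between 0
20 farfence -0.17140081231977655 18.737202173210008 foot -100.49320066411775 -0.07355325679179137 base px 0
35 farfence -0.6795959794996733 18.81405250350908 foot -100.41408830677024 -0.11794947298104841 base px 0
50 farfence -0.0691243566044406 18.714882959316782 foot -100.27154610152273 0.010201282592685601 base px 0
62 farfence -0.5558036086054425 18.81072677179849 foot -100.17723130306922 0.0942198736643931 base px 0
foot tilt mm/mm [-0.   -0.   22.97] 22.826997712695917
```

The gap is down to about half a millimetre. I'll push low on the foot's free edge with the shut fingers, which won't tilt it, to close the rest.

>>> {"name": "play_rows", "arguments": {"targets": [{"grip": 255,"linear": [-1,4.5,-1],"delta_rot": [0,0,0]},{"grip": 255,"linear": [-2.1,9.6,-5],"delta_rot": [0,0,0]},{"grip": 255,"linear": [-2.1,9.6,-10],"delta_rot": [0,0,0]},{"grip": 255,"linear": [-2.1,9.6,-14],"delta_rot": [0,0,0]},{"grip": 255,"linear": [-2.1,9.6,-14.5],"delta_rot": [0,0,0]},{"grip": 255,"linear": [-2.1,9.6,-14.5],"delta_rot": [0,0,0]}]}}

```text
time: 30.7
ee_pos: [0.4829, 0.1772, 0.0573]
tcp_rot: [-179.9, -0.2, 168.4]
wrist_force: [0.1, 0.2, 1.3]
opening: 0.0002
grasp_force: 0.0
```

>>> {"name": "play_rows", "arguments": {"targets": [{"grip": 255,"linear": [0.1,0,-2.5],"delta_rot": [0,0,0]},{"grip": 255,"linear": [0.1,0,-3.9],"delta_rot": [0,0,0]},{"grip": 255,"linear": [0.1,0,-3.9],"delta_rot": [0,0,0]},{"grip": 255,"linear": [0.04,-0.3,-3.9],"delta_rot": [0,0,0]},{"grip": 255,"linear": [0,-0.55,-3.9],"delta_rot": [0,0,0]},{"grip": 255,"linear": [-0.05,-0.75,-3.9],"delta_rot": [0,0,0]},{"grip": 255,"linear": [-0.08,-0.9,-3.9],"delta_rot": [0,0,0]},{"grip": 255,"linear": [-0.08,-0.9,-3.9],"delta_rot": [0,0,0]}]}}

```text
time: 31.5
ee_pos: [0.4837, 0.1685, 0.0196]
tcp_rot: [180.0, 0.0, 168.4]
wrist_force: [-0.1, 1.2, -0.2]
opening: -0.0001
grasp_force: 0.0
```

>>> {"name": "play_rows", "arguments": {"targets": [{"grip": 255,"linear": [0,0,-0.35],"delta_rot": [0,0,0]},{"grip": 255,"linear": [-0.04,-0.2,-0.35],"delta_rot": [0,0,0]},{"grip": 255,"linear": [-0.08,-0.4,-0.35],"delta_rot": [0,0,0]},{"grip": 255,"linear": [-0.12,-0.6,-0.35],"delta_rot": [0,0,0]},{"grip": 255,"linear": [-0.12,-0.6,-0.35],"delta_rot": [0,0,0]}]}}

```text
time: 32.0
ee_pos: [0.4831, 0.166, 0.0163]
tcp_rot: [179.6, -0.0, 168.6]
wrist_force: [1.4, 20.2, -1.6]
opening: -0.0
grasp_force: 9.9
```

>>> {"name": "play_rows", "arguments": {"targets": [{"grip": 255,"linear": [0.2,1.0,0],"delta_rot": [0,0,0]},{"grip": 255,"linear": [0.2,1.0,4],"delta_rot": [0,0,0]},{"grip": 60,"linear": [0.2,1.0,9],"delta_rot": [0,0,0]},{"grip": 60,"linear": [0.8,-2,13],"delta_rot": [0,0,0]},{"grip": 60,"linear": [1.5,-5,17],"delta_rot": [0,0,0]},{"grip": 60,"linear": [2.2,-8.4,18.7],"delta_rot": [0,0,0]},{"grip": 60,"linear": [2.2,-8.4,18.7],"delta_rot": [0,0,0]},{"grip": 60,"linear": [2.2,-8.4,18.7],"delta_rot": [0,0,0]}]}}

```text
time: 32.8
ee_pos: [0.5046, 0.0781, 0.2027]
tcp_rot: [-180.0, 0.0, 168.3]
wrist_force: [0.1, -0.1, -0.1]
opening: 0.0653
grasp_force: 0.0
```

```bash
python3 gap.py w11
```

```text
32.8 [50.46  7.81 20.27]
cam (np.float64(-88.49202035254487), np.float64(-5.264654589112952))
-97 fence -19.41319345139319 -0.6586539825276425 wall 0.13283784375452257 9.573570093423701 base px between 0
-85 fence -19.642582354569793 -0.7197890136588274 wall 0.08129379654947755 9.621665238807221 base px between 0
-70 fence -19.970319221652545 -0.7804857366239357 wall 0.03967380690510858 9.800550825578197 base px between 0
-50 fence -19.444250564270682 -0.0015079159990598612 wall -0.0031294968932531475 9.963088769956308 base px between 0
-30 fence -19.904818889750665 -0.9667386102252786 wall -0.030383624278579546 9.27075237285938 base px between 0
-12 fence -19.298988122497356 -1.0245019973662088 wall 0.6458808013486115 9.377656590562477 base px between 1
20 farfence -0.122471287313068 18.645259794172905 foot -100.34185702409023 -0.23490429664390655 base px 0
35 farfence -0.8608047582709659 18.727726709736867 foot -100.20996328519033 -0.11662511621002292 base px 0
50 farfence -0.44766644670479927 18.84734005793519 foot -100.0732580707542 -0.10341104045105531 base px 0
62 farfence -0.6702393092924481 18.912170711641597 foot -99.93950964265768 0.00961104851325345 base px 0
foot tilt mm/mm [-0.   -0.   22.85] 22.81814880932331
```

Bracket is now home against both fences: no base shows between them, and the foot is level. Fetching the plate again.

>>> {"name": "play_rows", "arguments": {"targets": [{"grip": 60,"linear": [-0.5,-3,0],"delta_rot": [0,0,-0.148]},{"grip": 60,"linear": [-1,-6,0],"delta_rot": [0,0,-0.296]},{"grip": 60,"linear": [-1.5,-9,0],"delta_rot": [0,0,-0.444]},{"grip": 60,"linear": [-2,-12,0],"delta_rot": [0,0,-0.592]},{"grip": 60,"linear": [-2.5,-15,0],"delta_rot": [0,0,-0.74]},{"grip": 60,"linear": [-3,-18,-2],"delta_rot": [0,0,-0.888]},{"grip": 60,"linear": [-3.5,-21,-4],"delta_rot": [0,0,-1.036]},{"grip": 60,"linear": [-4,-24,-6],"delta_rot": [0,0,-1.184]},{"grip": 60,"linear": [-4.35,-27,-8],"delta_rot": [0,0,-1.332]},{"grip": 60,"linear": [-4.35,-28.7,-10],"delta_rot": [0,0,-1.48]}]}}

```text
time: 33.85
ee_pos: [0.4601, -0.2088, 0.1007]
tcp_rot: [-179.9, -0.0, 83.3]
wrist_force: [0.3, 0.2, -1.2]
opening: 0.0655
grasp_force: 0.0
```

>>> {"name": "play_rows", "arguments": {"targets": [{"grip": 60,"linear": [0,0,0],"delta_rot": [0,0,-0.082]},{"grip": 60,"linear": [0,0,0],"delta_rot": [0,0,-0.082]},{"grip": 60,"linear": [0,0,-1],"delta_rot": [0,0,-0.082]},{"grip": 60,"linear": [0,0,-1],"delta_rot": [0,0,-0.082]}]}}

```text
time: 34.25
ee_pos: [0.4606, -0.2073, 0.0913]
tcp_rot: [-179.9, -0.0, 79.1]
wrist_force: [-0.0, 0.3, -0.4]
opening: 0.065
grasp_force: 0.0
```

>>> {"name": "play_rows", "arguments": {"targets": [{"grip": 60,"linear": [0.05,-0.14,-3.5],"delta_rot": [0,0,-0.004]},{"grip": 60,"linear": [0.05,-0.14,-6.2],"delta_rot": [0,0,-0.004]},{"grip": 60,"linear": [0.05,-0.14,-6.7],"delta_rot": [0,0,-0.004]},{"grip": 255,"linear": [0.05,-0.14,-6.7],"delta_rot": [0,0,-0.004]},{"grip": 255,"linear": [0.05,-0.14,-6.7],"delta_rot": [0,0,-0.004]},{"grip": 255,"linear": [0.05,-0.14,-6.7],"delta_rot": [0,0,-0.004]},{"grip": 255,"linear": [0.05,-0.14,-6.7],"delta_rot": [0,0,-0.004]},{"grip": 255,"linear": [0.05,-0.14,-6.7],"delta_rot": [0,0,-0.004]},{"grip": 255,"linear": [0.05,-0.14,-6.7],"delta_rot": [0,0,-0.004]}], "force": 60}}

```text
time: 35.15
ee_pos: [0.4622, -0.21, 0.0274]
tcp_rot: [179.9, 0.0, 78.7]
wrist_force: [-1.6, -0.1, 6.8]
opening: 0.0106
grasp_force: 59.9
```

>>> {"name": "play_rows", "arguments": {"targets": [{"grip": 255,"linear": [0,0,2],"delta_rot": [0,0,0]},{"grip": 255,"linear": [0,0,6],"delta_rot": [0,0,0]},{"grip": 255,"linear": [0,1,10.5],"delta_rot": [0,0,0]},{"grip": 255,"linear": [0,5.5,12],"delta_rot": [0,0,0]},{"grip": 255,"linear": [0.1,10,12],"delta_rot": [0,0,0]},{"grip": 255,"linear": [0.1,14.5,12],"delta_rot": [0,0,0]},{"grip": 255,"linear": [0.2,19,12],"delta_rot": [0,0,0]},{"grip": 255,"linear": [0.2,23.5,12],"delta_rot": [0,0,0]},{"grip": 255,"linear": [0.3,28,12],"delta_rot": [0,0,0]},{"grip": 255,"linear": [0.3,32.5,12],"delta_rot": [0,0,0]}]}}

```text
time: 36.15
ee_pos: [0.4642, 0.1171, 0.1463]
tcp_rot: [180.0, -0.0, 78.7]
wrist_force: [0.9, 0.2, -1.5]
opening: 0.0104
grasp_force: 58.9
```

>>> {"name": "play_rows", "arguments": {"targets": [{"grip": 255,"linear": [0,3.5,0],"delta_rot": [0,0,0]},{"grip": 255,"linear": [0,5.1,0],"delta_rot": [0,0,0]},{"grip": 255,"linear": [0,5.1,-2],"delta_rot": [0,0,0]},{"grip": 255,"linear": [0,5.1,-5],"delta_rot": [0,0,0]},{"grip": 255,"linear": [0,5.1,-6.6],"delta_rot": [0,0,0]},{"grip": 255,"linear": [0,5.1,-7.3],"delta_rot": [0,0,0]},{"grip": 255,"linear": [0,5.1,-7.3],"delta_rot": [0,0,0]},{"grip": 255,"linear": [0,5.1,-7.3],"delta_rot": [0,0,0]}]}}

```text
time: 36.95
ee_pos: [0.4649, 0.1664, 0.0738]
tcp_rot: [179.9, -0.0, 78.7]
wrist_force: [0.5, -0.7, -1.2]
opening: 0.011
grasp_force: 58.8
```

```bash
python3 look.py w12; python3 - <<'E'
from h import *
np.set_printoptions(precision=4,suppress=True)
w=dict(np.load("w12.npz")); P=w["P"]; z=P[...,2]
r=(abs(P[...,0]-.465)<.05)&(abs(P[...,1]-.2)<.02)
zt=np.median(z[r&(z>.035)&(z<.07)]); print("plate top",zt)
m=abs(z-zt)<.003
h=(~m).astype(np.uint8)[135:205,340:410]; k,l,st,ce=cv2.connectedComponentsWithStats(h); i=l[31,33]; print(st[i])
ys,xs=np.where(l==i); e=cv2.fitEllipse(cv2.convexHull(np.c_[xs,ys].astype(np.float32))); px=np.array(e[0])+[340,135]; print(px,e[1])
H=at_z(w,px,zt)
sub=P[135:205,340:410]; t=(l==i)&(sub[...,2]>.0365)&(sub[...,2]<.0405); T=sub[t].mean(0) if t.sum() else np.array([.5142,.2017,0]); print("tip",t.sum(),T,"hole",H,"shift mm",(T-H)*1000)
q=[]
for u in range(165,400,3):
    v=np.argmax(m[:,u]); q.append(P[v,u,:2])
f1=cv2.fitLine((np.array(q)*1000).astype(np.float32),cv2.DIST_HUBER,0,.01,.01).ravel(); print("edge",np.degrees(np.arctan2(f1[1],f1[0])))
E
```

```text
{'time': 36.95, 'q': array([ 19.6948,  -2.889 , -15.32  ,  77.4967,  -0.0003, 120.99  ]), 'ee_pos': array([0.4649, 0.1664, 0.0738]), 'tcp_rot': array([179.9379,  -0.037 ,  78.7048]), 'opening': 0.011027872993348193}
plate top 0.053437540466238415
[ 18  13  30  30 683]
[372.572  162.4348] (28.117389678955078, 30.931652069091797)
tip 104 [0.5141 0.2019 0.0383] hole [0.5135 0.2025 0.0534] shift mm [  0.5883  -0.5855 -15.0962]
edge -11.337503
```

>>> {"name": "play_rows", "arguments": {"targets": [{"grip": 255,"linear": [0.05,-0.05,0],"delta_rot": [0,0,0]},{"grip": 255,"linear": [0.05,-0.05,-0.6],"delta_rot": [0,0,0]},{"grip": 255,"linear": [0.05,-0.05,-1.2],"delta_rot": [0,0,0]},{"grip": 255,"linear": [0.05,-0.05,-1.7],"delta_rot": [0,0,0]},{"grip": 255,"linear": [0.05,-0.05,-2.1],"delta_rot": [0,0,0]},{"grip": 255,"linear": [0.05,-0.05,-2.4],"delta_rot": [0,0,0]},{"grip": 255,"linear": [0.05,-0.05,-2.5],"delta_rot": [0,0,0]},{"grip": 255,"linear": [0.05,-0.05,-2.5],"delta_rot": [0,0,0]}]}}

```text
time: 37.8
ee_pos: [0.4647, 0.1658, 0.0493]
tcp_rot: [180.0, -0.0, 78.7]
wrist_force: [-7.7, -3.2, 13.7]
opening: 0.0109
grasp_force: 61.0
```

>>> {"name": "play_rows", "arguments": {"targets": [{"grip": 60,"linear": [0,0,0.1],"delta_rot": [0,0,0]},{"grip": 60,"linear": [0,0,0.1],"delta_rot": [0,0,0]},{"grip": 60,"linear": [0,0,0.1],"delta_rot": [0,0,0]},{"grip": 60,"linear": [0,0,0.1],"delta_rot": [0,0,0]},{"grip": 60,"linear": [0,0,3],"delta_rot": [0,0,0]},{"grip": 60,"linear": [0,0,8],"delta_rot": [0,0,0]},{"grip": 60,"linear": [0.5,-3,13],"delta_rot": [0,0,0]},{"grip": 60,"linear": [1,-7,17],"delta_rot": [0,0,0]},{"grip": 60,"linear": [2,-12,17.5],"delta_rot": [0,0,0]},{"grip": 60,"linear": [2,-15,17.5],"delta_rot": [0,0,0]}]}}

```text
time: 38.8
ee_pos: [0.486, 0.0143, 0.2249]
tcp_rot: [179.8, -0.0, 78.8]
wrist_force: [0.4, -0.4, -1.1]
opening: 0.0652
grasp_force: 0.0
```

>>> {"name": "play_rows", "arguments": {"targets": [{"grip": 60,"linear": [0,0,0],"delta_rot": [0,0,0]},{"grip": 60,"linear": [0,0,0],"delta_rot": [0,0,0]}]}}

```text
time: 39.0
ee_pos: [0.485, 0.015, 0.2227]
tcp_rot: [-180.0, -0.0, 78.6]
wrist_force: [0.2, 0.2, 0.3]
opening: 0.0653
grasp_force: 0.0
```

```bash
python3 gap.py w13; python3 - <<'E'
from h import *
i=cv2.imread("pics/w13.png"); cv2.imwrite("pics/w13c.png",cv2.resize(i[20:290,170:450],None,fx=2.2,fy=2.2,interpolation=2))
P=cloud(cam("wrist")); F=(P[...,:2]-[.526,.0793])*1000; c,s=.9809,.1946
fx=c*F[...,0]-s*F[...,1]; fy=s*F[...,0]+c*F[...,1]; z=P[...,2]*1000
m=(abs(fx+76.5)<57)&(abs(fy-74)<57)&(z>25)&(z<34); co=np.linalg.lstsq(np.c_[fx[m],fy[m],np.ones(m.sum())],z[m],rcond=None)[0]; print("plate",co[:2],np.median(z[m]))
E
```

```text
39.0 [48.5   1.5  22.27]
cam (np.float64(-27.90989855837843), np.float64(-4.335239870271411))
-97 fence -20.242220625986622 -0.7072795964661722 wall 0.3277967756267408 9.35648400135614 base px between 0
-85 fence -20.298038421542135 -0.7554851691281499 wall 0.2749189205923912 9.2589788477625 base px between 0
-70 fence -20.364304643527866 -0.8273851653798747 wall 0.21357403232561545 9.167684573894107 base px between 0
-50 fence -19.472669893935866 -0.9019936239962547 wall 0.1305536878711795 9.134329423691211 base px between 0
-30 fence -19.59983098938396 -0.9983104221827359 wall 0.0489861155076774 9.786857828081722 base px between 0
-12 fence -19.706622362888716 -1.065429528195704 wall -0.03189023959109116 9.718806027188563 base px between 0
20 farfence 0.41860816261540634 19.18154881985065 foot -18.13524765931316 0.03578050825741119 base px 0
35 farfence 0.2213378252386704 19.62669140532195 foot -60.76686384558708 0.3641714015091244 base px 0
50 farfence -3.5652925849092636 20.002239827964612 foot -60.424652797088086 0.2523600857943791 base px 0
62 farfence -5.38739225727685 19.531786608599585 foot -99.12850839139199 0.19983464914115778 base px 0
foot tilt mm/mm [-0.   -0.   22.81] 22.825683055776146
plate [-0.00094121 -0.00571986] 28.797015540999674
```

View pics/w13c.png

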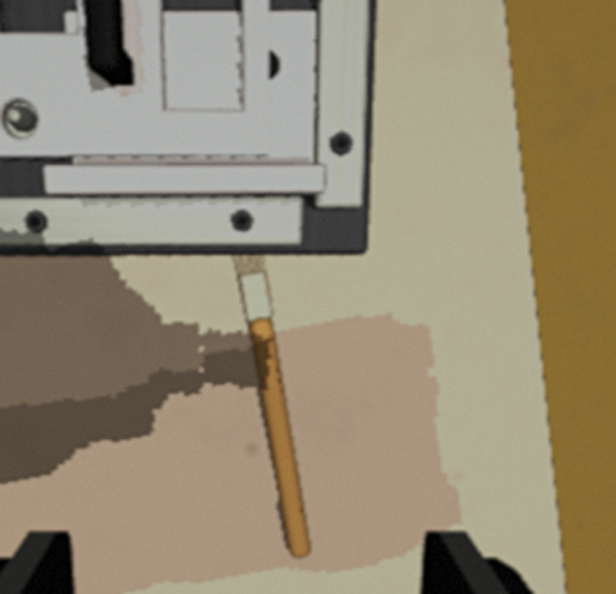

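The wall now shows flush with the side fence at (185,180), the foot meets the far fence, and pin0 shows through its hole at (18,118). The plate is at its seated height, so I'm handing in.

```bash
python3 -c "
from workcell import bot
print(bot.job_done())"
```

```text
the job is handed in; nothing more can be done
None
```

The job is handed in at about 39 s: the last camera check showed the bracket turned and touching both fences, and the mask plate seated over the pins with everything let go. The plate went on twice, because the first time the bracket was still about 1.3 mm off the side fence, so I took it off, pushed the bracket home and put it back.

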